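Load and raise the shaker lift

ROBOT

A 7-joint arm with a two-finger parallel gripper is mounted at the origin on the work surface. World frame = base frame: x ahead of the robot, y to its left, z up, the work surface at z = 0. Lengths are in m, angles in rad, forces in N, time in s.
With the tool pointing down it reaches from about 0.4 to 0.75 m from the base axis. Payload 19.5 kg.
Tool frame: the origin (TCP) lies midway between the tips of the shut fingers; the grasp point (between the pads) lies 19 mm behind it (arm.grip_point_offset is the distance from the TCP to the grasp point, in m); z points along the fingers, y is the line along which they close (so a half turn about z gives the same grasp; the last joint's range is limited). The gripper opens to 85 mm and grips with 20 to 120 N. Pads are 22 mm wide; open, the fingers measure 114 mm over their backs; the gripper's body (76 mm by 85 mm) begins 54 mm behind the grasp point. The pads swing forward as they close: fully open they stand 13 mm farther back than shut.
Start: joints at [1.132, 0.707, -0.028, 1.485, 0.022, 0.951, -0.075], TCP at [0.222, -0.53, 0.231] pointing down, gripper open.
Joint ranges: [-2.71, 2.71], [-0.32, 2.16], [-1.57, 1.52], [0, 2.45], [-1.46, 4.6], [0, 2.02], [-2.83, 2.83]. Speed limits (rad/s): [1.89, 1.89, 2.57, 2.57, 3.01, 3.01, 3.01].

INTERFACE

Orientations are given as a unit quaternion [w, x, y, z].
In Python, from plant import arm gives the robot as it stands.
- The arm moves only by the tool step_arm, never from a script. Its argument "deltas" is a list of rows, each an object with "translation": the shift along the tool's x, y, z each as a share of 50 mm, from -1 to 1, a list of three; "angular": the turn, a rotation vector about the tool's x, y, z each as a share of 5 degrees, from -1 to 1, a list of three; "fingers": the gripper command: -1 is fully open, 1 is shut, values between are in proportion. A call has 1 to 10 rows; each row shifts and turns the commanded pose from where the row before left it, along the tool's axes as they then stand; what a row does not reach is not made up. A row lasts 1/8 s, in which the tool goes at most 62.5 mm and 10.7 degrees, less where a joint would pass 70% of its speed; a pose out of reach is approached as far as the arm can. A call with a number of a shift or a turn outside -1 to 1 is refused whole. A call with a gripper value outside its range is refused whole. The fingers move at their own pace and stop on an object; "grip_force" is the grip in N (left out, the last holds). Time passes only in rows, so rows that do not move let the fingers close. It gives the time, the measured TCP pose, the force, the opening and the grip force at its end, in the units of the state.
- arm.read_state(): the state, without advancing time (a new reading comes with each control period).
- arm.read_camera(name): name is "scene" or "top"; returns a dict with "img" (400x640x3 uint8, red, green, blue), "K" (3x3 intrinsics, pixels), "R" (3x3) and "t" (3): a world point X has camera coordinates R X + t. Camera axes: x right, y down, z forward; pixel columns grow to the right and rows downward; lengths in m; the calibration is good to about 2 mm. A picture is of the moment at which its call begins. There is no depth.
- arm.hand_in(): hands the job in; it is judged then, once.
The state is a dict: "clock": time; "joint_pos": joint angles; "dq": joint speeds; "tau": joint torques, N m; "tcp_pos": TCP position; "tool_rot": TCP orientation; "force": force on the tool from outside, world axes, zero at the start; "moment": the same for the moment, N m; "grip_width": opening from 0.0 (shut) to 1.0 (fully open); "grip_force": force on a finger pad.
Only numpy, scipy, OpenCV 4.12 (cv2) and the standard library are available. Lean on these libraries where they do the work, as an engineer would, in place of code of your own. Each camera call takes 0.05 s, during which the arm holds its last target. There are 200 camera calls.

TASK

With the chrome lever, work through the zigzag gate to the bottom slot so that the shaker lift comes down. Then put all the blue salt shakers, those already on the platform and those on the counter, upright in an evenly spaced row on its round marks, one shaker centred on each mark, filling the marks from the lever end without a gap. Last, bring the lever back through the gate right into the top slot to raise the row, which must stay neatly on its marks; put any shaker right that gets knocked, and leave the other things on the counter alone.

Things in the scene. Friction and masses are not known exactly. Their poses are not given: they have to be found in the camera images.
- lift_unit: The fixed lift unit, steel. Origin on the counter under the platform's centre; x axis across the platform, away from the robot; y axis along the platform towards the lever console; z up. The platform, 130 mm (x) by 392 mm (y), has no rim. The console, 128 mm (x) by 96 mm (y), 50 mm high, is centred at y = +256 mm; the lever comes up through the zigzag gate in its top.
- knob (a point): Centre of the chrome ball knob (34 mm diameter) on the lever, a 10 mm bar that leans any way about a pivot 120 mm below the counter at x = 0, y = +256 mm of the lift unit. The knob's centre is 235 mm from the pivot: 115 mm above the counter when upright, 65 mm above the console. The lever stays where it is left; moving it takes 2 to 8 N at the knob.
- gate_travel (a joint): Lean of the lever along the unit's x axis, rad, positive away from the robot. Knob x in the unit's frame = 235 mm * sin(travel) * cos(cross). Rows of the gate: -0.192 (bottom, platform down), 0 (middle), +0.192 (top, platform up); end stops at -0.213 and +0.213. The platform's height follows at 130 mm per rad.
- gate_cross (a joint): Lean of the lever along the unit's y axis, rad, positive away from the platform. Knob y in the unit's frame = 256 mm + 235 mm * sin(cross). The gate's two lanes are at -0.081 and +0.081. At the start the lever is in the top row, anywhere between the two lanes.
- gate (a point): Centre of the gate in the console's top. Way of the lever as (travel, cross): bottom slot (-0.192, -0.081), straight to (0, -0.081), across to the middle slot (0, +0.081), straight to (+0.192, +0.081), across to the top slot (+0.192, -0.081), the end. Two fixed steel tongues bar all else. Play in a lane about 0.02 rad (5 mm at the knob) to each side.
- mark1 (a point): Centre of etched round mark 1 (56 mm ring) on the platform's top surface, at x = 0, y = +152 mm of the lift unit; mark 1 is next to the lever console. Axes as the lift unit's. The marks' height is the platform's: 48 mm + 130 mm * travel above the counter (about 23 mm down, 73 mm up).
- mark2 (a point): Centre of etched round mark 2 (56 mm ring) on the platform's top surface, at x = 0, y = +76 mm of the lift unit.
- mark3 (a point): Centre of etched round mark 3 (56 mm ring) on the platform's top surface, at x = 0, y = +0 mm of the lift unit.
- mark4 (a point): Centre of etched round mark 4 (56 mm ring) on the platform's top surface, at x = 0, y = -76 mm of the lift unit.
- mark5 (a point): Centre of etched round mark 5 (56 mm ring) on the platform's top surface, at x = 0, y = -152 mm of the lift unit.
- shaker_a_mid (a point): Centre, half-way up (38 mm above its foot), of a round blue stoneware salt shaker with steel cap, 50 mm diameter, 76 mm tall, straight-sided, weighted foot, about 0.2 kg; all shakers are alike. It stands askew on the platform at the start. Its z axis points up.
- shaker_b_mid (a point): Centre, half-way up (38 mm above its foot), of a round blue stoneware salt shaker with steel cap, 50 mm diameter, 76 mm tall, straight-sided, weighted foot, about 0.2 kg; all shakers are alike. It stands askew on the platform at the start. Its z axis points up.
- shaker_c_mid (a point): Centre, half-way up (38 mm above its foot), of a round blue stoneware salt shaker with steel cap, 50 mm diameter, 76 mm tall, straight-sided, weighted foot, about 0.2 kg; all shakers are alike. It stands on the counter to the right of the lift at the start; may be absent (None). Its z axis points up.
- shaker_d_mid (a point): Centre, half-way up (38 mm above its foot), of a round blue stoneware salt shaker with steel cap, 50 mm diameter, 76 mm tall, straight-sided, weighted foot, about 0.2 kg; all shakers are alike. It stands on the counter to the right of the lift at the start; may be absent (None). Its z axis points up.
- shaker_e_mid (a point): Centre, half-way up (38 mm above its foot), of a round blue stoneware salt shaker with steel cap, 50 mm diameter, 76 mm tall, straight-sided, weighted foot, about 0.2 kg; all shakers are alike. It stands on the counter to the right of the lift at the start; may be absent (None). Its z axis points up.
- pepper_mill: Silver-plated pepper mill, 62 mm diameter, 207 mm tall; loose, not part of the job, to be left where it is. Origin under its centre.
- salt_pig: Speckled blue stoneware salt pig, 104 mm diameter, 108 mm tall; loose, not part of the job, to be left where it is. Origin under its centre.
- tamper: Steel tamping disc with a knob, 84 mm diameter, 59 mm tall; loose, not part of the job, to be left where it is. Origin under its centre.
- bamboo_base: Square bamboo mill base, 85 by 85 by 28 mm; loose, not part of the job, to be left where it is. Origin under its centre.

How it is judged:
By the outcome, as a careful person would: the job done as asked, in the order asked, and still so for the second after the job is handed in, with the robot touching nothing.
Of shaker_c, shaker_d, shaker_e only 2 to 3 are there at a start; the rules pass over those that are not, and their reading is None.
At some moment in a run one of shaker_a, shaker_b, shaker_c, shaker_d, shaker_e may be knocked a few centimetres aside while the robot is not near it.
It also fails if it takes over 210 s, if anything falls off the work surface, if the arm or the gripper's body presses on something with over 40 N, if the wrist force passes 120 N, or if a joint passes its speed limit or range.

## Working session

There is one attempt and no reset: what is moved stays moved. The work goes in short steps, Python scripts to look and compute and a tool call to move; the robot and the scene stay as the last step left them, time stands still between calls to the robot, and variables do not carry over. Pictures are saved under pics/ and viewed, at most 14 in all, crops included, and the job is handed in when it is done.

Besides the shell and the picture viewer there is one more tool, called after ">>>" as name(argument=value, ...) on one line, values as JSON. step_arm: Moves the arm, as the interface text tells. Its arguments: {"type":"object","properties":{"deltas":{"type":"array","items":{"type":"object","properties":{"translation":{"type":"array","items":{"type":"number","minimum":-1,"maximum":1}},"angular":{"type":"array","items":{"type":"number","minimum":-1,"maximum":1}},"fingers":{"type":"number"}}}},"grip_force":{"type":"number"}},"required":["deltas"]}

```bash
ls; mkdir -p pics; python3 - <<'E'
from plant import arm
import cv2,numpy as np
for n in("scene","top"):
    c=arm.read_camera(n); cv2.imwrite(f"pics/{n}0.png",c["img"][:,:,::-1]); print(n,c["K"].round(1).tolist(),c["R"].round(3).tolist(),c["t"].round(3).tolist(), (-c["R"].T@c["t"]).round(3))
s=arm.read_state(); print({k:np.round(v,3).tolist() for k,v in s.items()}, arm.grip_point_offset)
E
```

```text
pics
scene [[387.6, 0.0, 321.9], [0.0, 387.6, 200.2], [0.0, 0.0, 1.0]] [[-0.771, 0.637, 0.006], [0.471, 0.577, -0.667], [-0.429, -0.511, -0.745]] [0.484, -0.247, 1.519] [1.141 0.611 0.963]
top [[501.7, 0.0, 322.2], [0.0, 501.7, 200.2], [0.0, 0.0, 1.0]] [[-0.022, -1.0, 0.001], [-0.99, 0.022, -0.136], [0.136, -0.004, -0.991]] [-0.017, 0.591, 1.6] [ 0.367 -0.023  1.666]
{'clock': 0.1, 'joint_pos': [1.132, 0.707, -0.028, 1.485, 0.022, 0.951, -0.076], 'dq': [-0.001, -0.001, 0.001, 0.0, 0.0, -0.0, 0.0], 'tau': [-0.001, -88.429, 1.236, -23.646, 0.017, 0.005, 0.0], 'tcp_pos': [0.222, -0.53, 0.231], 'tool_rot': [-0.0, 0.98, 0.197, -0.0], 'force': [-0.183, 0.408, 0.864], 'moment': [0.0, 0.05, -0.027], 'grip_force': 0.0, 'grip_width': 0.998} 0.0187
```

View pics/scene0.png

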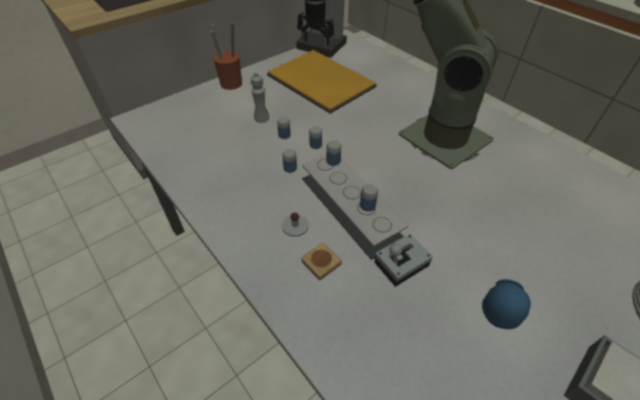

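View pics/top0.png

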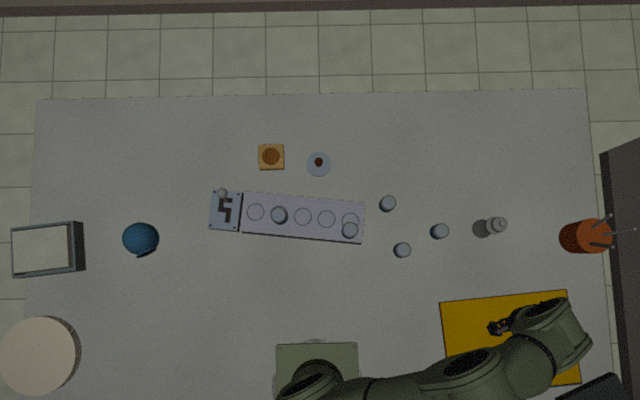

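The scene shows two shakers on the platform (at top-view px (279,215) and (350,229)) and three on the counter at (388,203), (402,249) and (439,230). The knob is at (222,194). I'll crop in for the details.

```bash
python3 - <<'E'
import cv2,numpy as np
a=cv2.imread("pics/top0.png")[175:265,200:460]; a=cv2.resize(a,None,fx=3,fy=3,interpolation=cv2.INTER_CUBIC)
b=cv2.imread("pics/scene0.png")[110:290,265:445]; b=cv2.resize(b,None,fx=1.8,fy=1.8,interpolation=cv2.INTER_CUBIC)
o=np.zeros((600,780,3),np.uint8); o[:270]=a; o[275:275+b.shape[0],:b.shape[1]]=b
cv2.imwrite("pics/crop0.png",cv2.convertScaleAbs(o,alpha=1.4))
E
```

```text
(no output)
```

View pics/crop0.png

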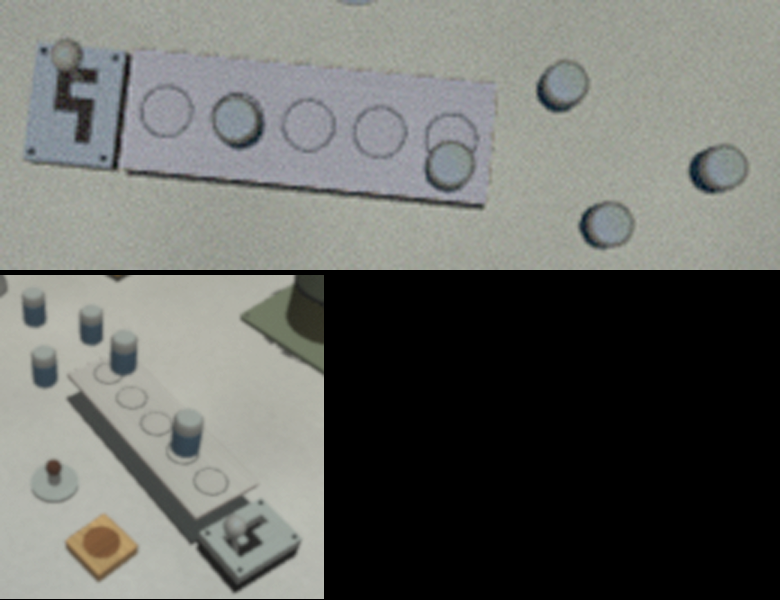

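The crop shows ring centres at crop px (167,111), (308,126), (380,132) and (452,139). The caps are visible at about (238,119), (450,165), (565,84), (721,167) and (608,224). The knob is at (67,54), in the top row.

```bash
cat > h.py <<'E'
import cv2,numpy as np
from plant import arm
def proj(c,X): 
    p=c["K"]@(c["R"]@np.asarray(X,float)+c["t"]); return p[:2]/p[2]
def cast(c,uv,z):
    C=-c["R"].T@c["t"]; d=c["R"].T@np.linalg.solve(c["K"],[uv[0],uv[1],1]); return C+d*(z-C[2])/d[2]
def crop(c,u0,v0,u1,v1,k): return cv2.resize(c["img"][v0:v1,u0:u1],None,fx=k,fy=k,interpolation=cv2.INTER_CUBIC)
def circles(c,r,box=(200,170,480,270),k=4,p2=18,md=30):
    """circles (full-image px) of radius r px in the top view"""
    g=cv2.GaussianBlur(cv2.cvtColor(crop(c,*box,k),cv2.COLOR_RGB2GRAY),(0,0),2)
    h=cv2.HoughCircles(g,cv2.HOUGH_GRADIENT,1,md,param1=60,param2=p2,minRadius=int(k*r[0]),maxRadius=int(k*r[1]))
    return [] if h is None else [((x+.5)/k-.5+box[0],(y+.5)/k-.5+box[1],q/k) for x,y,q in h[0]]
def state():
    s=arm.read_state(); print("t",round(s["clock"],2),"tcp",s["tcp_pos"].round(4) if hasattr(s["tcp_pos"],"round") else np.round(s["tcp_pos"],4),"F",np.round(s["force"],1),"w",round(float(s["grip_width"]),3)); return s
E
python3 - <<'E'
from h import *
c=arm.read_camera("top")
f=lambda u,v:((u+.5)/3-.5+200,(v+.5)/3-.5+175)
P=np.array([cast(c,f(*q),.073) for q in[(167,111),(308,126),(380,132),(452,139)]])
print("rings",P.round(4).tolist(),np.linalg.norm(np.diff(P,axis=0),axis=1))
S=np.array([cast(c,f(*q),.05) for q in[(44,49),(115,57),(103,158),(31,151)]]); print("screws",S.round(4).tolist(),S.mean(0))
print("knob",cast(c,f(67,54),.112))
for q,z in[((238,119),.149),((450,165),.149),((565,84),.076),((721,167),.076),((608,224),.076)]: print(cast(c,f(*q),z).round(4),np.round(f(*q),1))
print(np.round(circles(c,(6.5,9.5)),1).tolist())
E
```

```text
rings [[0.5537, 0.1841, 0.073], [0.5344, 0.0343, 0.073], [0.5263, -0.0421, 0.073], [0.5172, -0.1184, 0.073]] [0.15108755 0.07684071 0.07685464]
screws [[0.6271, 0.3204, 0.05], [0.6167, 0.2433, 0.05], [0.507, 0.2561, 0.05], [0.5163, 0.3336, 0.05]] [0.56678011 0.28836648 0.05      ]
knob [0.61133027 0.28319269 0.112     ]
[0.5351 0.1023 0.149 ] [279.  214.3]
[ 0.4837 -0.1111  0.149 ] [349.7 229.7]
[ 0.573  -0.2404  0.076 ] [388.  202.7]
[ 0.4809 -0.4019  0.076 ] [440.  230.3]
[ 0.4235 -0.2798  0.076 ] [402.3 249.3]
[[440.79998779296875, 230.5, 8.199999809265137], [349.5, 230.0, 8.699999809265137], [403.0, 249.1999969482422, 7.900000095367432], [279.5, 214.8000030517578, 9.399999618530273], [387.20001220703125, 203.1999969482422, 9.100000381469727]]
```

>>> step_arm(deltas=[{"translation": [0,0,-0.1],"angular": [0,0,-1],"fingers": -1},{"translation": [0,0,-0.1],"angular": [0,0,-1],"fingers": -1},{"translation": [0,0,-0.1],"angular": [0,0,-1],"fingers": -1},{"translation": [0,0,-0.1],"angular": [0,0,-1],"fingers": -1},{"translation": [0,0,-0.1],"angular": [0,0,-1],"fingers": -1},{"translation": [0,0,0],"angular": [0,0,-1],"fingers": -1},{"translation": [0,0,0],"angular": [0,0,-1],"fingers": -1},{"translation": [0,0,0],"angular": [0,0,-1],"fingers": -1},{"translation": [0,0,0],"angular": [0,0,-1],"fingers": -1},{"translation": [0,0,0],"angular": [0,0,-1],"fingers": -1}])

```text
clock: 1.4
tcp_pos: [0.2221, -0.5302, 0.2561]
tool_rot: [-0.0, 0.804, 0.594, 0.0]
force: [0.0, 1.1, 0.3]
grip_width: 1.0
grip_force: 0.0
```

```bash
cat >> h.py <<'E'
O=np.array([.5355,.0337]); YAW=-.120
X=np.array([np.cos(YAW),np.sin(YAW)]); Y=np.array([-X[1],X[0]])
def unit(p): d=np.asarray(p)[:2]-O; return np.array([d@X,d@Y])   # world -> unit xy
def world(x,y): return O+x*X+y*Y
def shift(p,tw=None):
    """shift in tool axes, in shares of 50 mm, to world point p; turn needed about tool z in shares of 5 deg"""
    s=state(); q=s["tool_rot"]; from scipy.spatial.transform import Rotation as Ro
    R=Ro.from_quat([q[1],q[2],q[3],q[0]]); M=R.as_matrix()
    err=R.inv()*Ro.from_matrix(np.array([[Y[0],X[0],0],[Y[1],X[1],0],[0,0,-1]]))
    print("unit",unit(s["tcp_pos"]).round(4),"shift",(M.T@(np.asarray(p)-s["tcp_pos"])/.05).round(2),"turn",(np.degrees(err.as_rotvec())/5).round(2))
E
python3 - <<'E'
from h import *
shift([.611,.283,.16])
E
```

```text
t 1.4 tcp [ 0.2221 -0.5302  0.2561] F [0.  1.1 0.3] w 1.0
unit [-0.2436 -0.5974] shift [17.83  2.65  1.93] turn [-0.   -0.   -2.05]
```

>>> step_arm(deltas=[{"translation": [0,0,0],"angular": [0,0,-1],"fingers": -1},{"translation": [0,0,0],"angular": [0,0,-1.0],"fingers": -1},{"translation": [1,0.2,0],"angular": [0,0,0],"fingers": -1},{"translation": [1,0.3,0],"fingers": -1},{"translation": [1,0.3,0],"fingers": -1},{"translation": [1,0.3,0],"fingers": -1},{"translation": [1,0.3,0],"fingers": -1},{"translation": [1,0.3,0],"fingers": -1},{"translation": [1,0.4,0],"fingers": -1},{"translation": [1,0.4,0],"fingers": -1}])

```text
$.deltas[3]: bad value
```

>>> step_arm(deltas=[{"translation": [1,0.4,0],"fingers": -1},{"translation": [1,0.4,0],"fingers": -1},{"translation": [1,0.4,0],"fingers": -1},{"translation": [1,0.4,0],"fingers": -1},{"translation": [1,0.4,0],"fingers": -1},{"translation": [1,0.4,0],"fingers": -1},{"translation": [1,0.4,0],"fingers": -1},{"translation": [1,0.4,0],"fingers": -1},{"translation": [0,0,0],"fingers": -1}])

```text
$.deltas[0]: bad value
```

```bash
python3 - <<'E'
from h import *
k=world(.0448,.257)
print(k);shift([*k,.091])
E
```

```text
[0.61074386 0.28348871]
t 1.4 tcp [ 0.2221 -0.5302  0.2561] F [0.  1.1 0.3] w 1.0
unit [-0.2436 -0.5974] shift [17.84  2.64  3.31] turn [-0.   -0.   -2.05]
```

>>> step_arm(deltas=[{"translation": [0,0,0],"angular": [0,0,-1],"fingers": -1},{"translation": [0,0,0],"angular": [0,0,-1],"fingers": -1},{"translation": [1,0.2,0],"angular": [0,0,0],"fingers": -1},{"translation": [1,0.3,0],"angular": [0,0,0],"fingers": -1},{"translation": [1,0.3,0],"angular": [0,0,0],"fingers": -1},{"translation": [1,0.3,0],"angular": [0,0,0],"fingers": -1},{"translation": [1,0.3,0],"angular": [0,0,0],"fingers": -1},{"translation": [1,0.3,0],"angular": [0,0,0],"fingers": -1},{"translation": [1,0.4,0],"angular": [0,0,0],"fingers": -1},{"translation": [1,0.4,0],"angular": [0,0,0],"fingers": -1}])

```text
clock: 2.65
tcp_pos: [0.3974, -0.1478, 0.2563]
tool_rot: [0.0, 0.751, 0.661, 0.0]
force: [0.3, -0.8, 0.1]
grip_width: 1.0
grip_force: 0.0
```

>>> step_arm(deltas=[{"translation": [1,0.4,0],"angular": [0,0,0],"fingers": -1},{"translation": [1,0.4,0],"angular": [0,0,0],"fingers": -1},{"translation": [1,0.4,0],"angular": [0,0,0],"fingers": -1},{"translation": [1,0.4,0],"angular": [0,0,0],"fingers": -1},{"translation": [1,0.4,0],"angular": [0,0,0],"fingers": -1},{"translation": [1,0.4,0],"angular": [0,0,0],"fingers": -1},{"translation": [1,0.4,0],"angular": [0,0,0],"fingers": -1},{"translation": [1,0.4,0],"angular": [0,0,0],"fingers": -1},{"translation": [0,0,0],"angular": [0,0,0],"fingers": -1}])

```text
clock: 3.78
tcp_pos: [0.606, 0.2309, 0.2549]
tool_rot: [-0.001, 0.749, 0.662, -0.0]
force: [-1.0, -1.4, 0.8]
grip_width: 1.0
grip_force: 0.0
```

```bash
python3 - <<'E'
from h import *
k=world(.0448,.257)
print(k);shift([*k,.091])
E
```

```text
[0.61074386 0.28348871]
t 3.77 tcp [0.606  0.2309 0.2549] F [-1.  -1.4  0.8] w 1.0
unit [0.0464 0.2042] shift [ 1.05 -0.03  3.28] turn [-0.02 -0.01 -0.03]
```

>>> step_arm(deltas=[{"translation": [0.5,0,0.2],"angular": [0,0,0],"fingers": -1},{"translation": [0.55,0,0.5],"angular": [0,0,0],"fingers": -1},{"translation": [0,0,0.6],"angular": [0,0,0],"fingers": -1},{"translation": [0,0,0.7],"angular": [0,0,0],"fingers": -1},{"translation": [0,0,0.7],"angular": [0,0,0],"fingers": -1},{"translation": [0,0,0.6],"angular": [0,0,0],"fingers": -0.3},{"translation": [0,0,0],"angular": [0,0,0],"fingers": 0.2},{"translation": [0,0,0],"angular": [0,0,0],"fingers": 0.6},{"translation": [0,0,0],"angular": [0,0,0],"fingers": 1},{"translation": [0,0,0],"angular": [0,0,0],"fingers": 1}], grip_force=40)

```text
clock: 5.03
tcp_pos: [0.6131, 0.2796, 0.0925]
tool_rot: [0.0, 0.75, 0.661, 0.001]
force: [-3.0, -0.0, 7.3]
grip_width: 0.376
grip_force: 40.3
```

>>> step_arm(deltas=[{"translation": [0,0,0],"angular": [0,0,0],"fingers": 1},{"translation": [0,0,0],"angular": [0,0,0],"fingers": 1},{"translation": [0,0,0],"angular": [0,0,0],"fingers": 1}])

```text
clock: 5.4
tcp_pos: [0.6132, 0.2796, 0.0924]
tool_rot: [0.0, 0.751, 0.661, 0.001]
force: [-2.9, -0.4, 7.3]
grip_width: 0.373
grip_force: 40.3
```

```bash
python3 - <<'E'
from h import *
shift([*world(.0448,.256+.019),.090])
E
```

```text
t 5.4 tcp [0.6132 0.2796 0.0924] F [-2.9 -0.4  7.3] w 0.373
unit [0.0477 0.2534] shift [ 0.43 -0.06  0.05] turn [ 0.02 -0.01 -0.08]
```

>>> step_arm(deltas=[{"translation": [0.15,0,0],"angular": [0,0,0],"fingers": 1},{"translation": [0.15,0,0],"angular": [0,0,0],"fingers": 1},{"translation": [0.13,-0.03,0],"angular": [0,0,0],"fingers": 1},{"translation": [0,0,0],"angular": [0,0,0],"fingers": 1}])

```text
clock: 5.9
tcp_pos: [0.6148, 0.3013, 0.0916]
tool_rot: [0.001, 0.751, 0.661, 0.001]
force: [4.9, -2.5, 3.8]
grip_width: 0.377
grip_force: 40.0
```

```bash
python3 - <<'E'
from h import *
shift([*world(.0,.256+.019),.094])
E
```

```text
t 5.9 tcp [0.6148 0.3013 0.0916] F [ 4.9 -2.5  3.8] w 0.377
unit [0.0467 0.2752] shift [-0.01 -0.93 -0.05] turn [ 0.02 -0.01 -0.08]
```

>>> step_arm(deltas=[{"translation": [0,-0.2,-0.02],"angular": [0,0,0],"fingers": 1},{"translation": [0,-0.25,-0.02],"angular": [0,0,0],"fingers": 1},{"translation": [0,-0.25,-0.01],"angular": [0,0,0],"fingers": 1},{"translation": [0,-0.2,0],"angular": [0,0,0],"fingers": 1},{"translation": [0,0,0],"angular": [0,0,0],"fingers": 1}])

```text
clock: 6.52
tcp_pos: [0.5701, 0.3072, 0.0948]
tool_rot: [0.0, 0.751, 0.661, 0.001]
force: [2.5, -0.5, 10.0]
grip_width: 0.37
grip_force: 41.7
```

```bash
python3 - <<'E'
from h import *
shift([*world(.0,.256-.019),.094])
E
```

```text
t 6.53 tcp [0.5701 0.3072 0.0948] F [ 2.5 -0.5 10. ] w 0.37
unit [0.0016 0.2757] shift [-0.77 -0.03  0.02] turn [ 0.03 -0.02 -0.08]
```

>>> step_arm(deltas=[{"translation": [-0.2,-0.03,0],"angular": [0,0,0],"fingers": 1},{"translation": [-0.2,0,0],"angular": [0,0,0],"fingers": 1},{"translation": [-0.2,0,0],"angular": [0,0,0],"fingers": 1},{"translation": [-0.18,0,0],"angular": [0,0,0],"fingers": 1},{"translation": [0,0,0],"angular": [0,0,0],"fingers": 1}])

```text
clock: 7.15
tcp_pos: [0.5646, 0.2682, 0.095]
tool_rot: [0.001, 0.751, 0.66, 0.002]
force: [6.4, 0.8, 10.3]
grip_width: 0.377
grip_force: 42.1
```

```bash
python3 - <<'E'
from h import *
shift([*world(-.0448,.256-.019),.091])
E
```

```text
t 7.15 tcp [0.5646 0.2682 0.095 ] F [ 6.4  0.8 10.3] w 0.377
unit [0.0008 0.2363] shift [ 0.01 -0.91  0.08] turn [ 0.04 -0.03 -0.09]
```

>>> step_arm(deltas=[{"translation": [0,-0.15,0],"angular": [0,0,0],"fingers": 1},{"translation": [0,-0.15,0],"angular": [0,0,0],"fingers": 1},{"translation": [0,-0.2,0.02],"angular": [0,0,0],"fingers": 1},{"translation": [0,-0.2,0.02],"angular": [0,0,0],"fingers": 1},{"translation": [0,-0.15,0.03],"angular": [0,0,0],"fingers": 1},{"translation": [0,-0.08,0.03],"angular": [0,0,0],"fingers": 1},{"translation": [0,0,0],"angular": [0,0,0],"fingers": 1},{"translation": [0,0,0],"angular": [0,0,0],"fingers": 1}])

```text
clock: 8.15
tcp_pos: [0.5178, 0.2749, 0.0901]
tool_rot: [0.0, 0.751, 0.661, 0.002]
force: [0.2, -1.6, 18.3]
grip_width: 0.37
grip_force: 42.9
```

```bash
python3 - <<'E'
from h import *
shift([*world(-.0448,.256-.019),.091])
E
```

```text
t 8.15 tcp [0.5178 0.2749 0.0901] F [ 0.2 -1.6 18.3] w 0.37
unit [-0.0464  0.2373] shift [-0.01  0.03 -0.02] turn [ 0.03 -0.03 -0.08]
```

>>> step_arm(deltas=[{"translation": [0,0,0],"angular": [0,0,0],"fingers": -1},{"translation": [0,0,0],"angular": [0,0,0],"fingers": -1},{"translation": [0,0,0],"angular": [0,0,0],"fingers": -1},{"translation": [0,0,-0.5],"angular": [0,0,0],"fingers": -1},{"translation": [0,0,-1],"angular": [0,0,0],"fingers": -1},{"translation": [0.2,0,-1],"angular": [0,0,0],"fingers": -1},{"translation": [0.7,-0.5,0],"angular": [0,0,0],"fingers": -1},{"translation": [0.8,-0.5,0],"angular": [0,0,0],"fingers": -1},{"translation": [0.8,-0.5,0],"angular": [0,0,0],"fingers": -1},{"translation": [0,0,0],"angular": [0,0,0],"fingers": -1}])

```text
clock: 9.4
tcp_pos: [0.4557, 0.4107, 0.2135]
tool_rot: [-0.001, 0.749, 0.663, -0.0]
force: [-0.2, -0.0, 0.2]
grip_width: 0.999
grip_force: 0.0
```

```bash
python3 - <<'E'
from h import *
state()
c=arm.read_camera("top"); cv2.imwrite("pics/t1.png",crop(c,200,175,460,265,3)[:,:,::-1])
d=arm.read_camera("scene"); cv2.imwrite("pics/s1.png",crop(d,265,110,445,290,3)[:,:,::-1])
for u,v,r in circles(c,(6.5,9.5)):
    for z in (.099,.076): print(round(u,1),round(v,1),round(r,1),z,cast(c,(u,v),z)[:2].round(4),unit(cast(c,(u,v),z)).round(4))
E
```

```text
t 9.4 tcp [0.4557 0.4107 0.2135] F [-0.2 -0.   0.2] w 0.999
348.0 231.8 7.7 0.099 [ 0.4811 -0.1086] [-0.0369 -0.1478]
348.0 231.8 7.7 0.076 [ 0.4828 -0.1098] [-0.0351 -0.1488]
280.5 216.0 9.4 0.099 [0.5352 0.1018] [-0.0084  0.0676]
280.5 216.0 9.4 0.076 [0.5377 0.1037] [-0.0062  0.0697]
387.8 202.5 8.2 0.099 [ 0.5706 -0.2365] [ 0.0672 -0.2641]
387.8 202.5 8.2 0.076 [ 0.5736 -0.2397] [ 0.0706 -0.2668]
441.0 230.5 8.2 0.099 [ 0.4787 -0.3996] [-0.0046 -0.437 ]
441.0 230.5 8.2 0.076 [ 0.4803 -0.4051] [-0.0023 -0.4422]
403.2 249.5 8.0 0.099 [ 0.4221 -0.2789] [-0.0752 -0.3239]
403.2 249.5 8.0 0.076 [ 0.4229 -0.2826] [-0.0739 -0.3275]
```

View pics/t1.png

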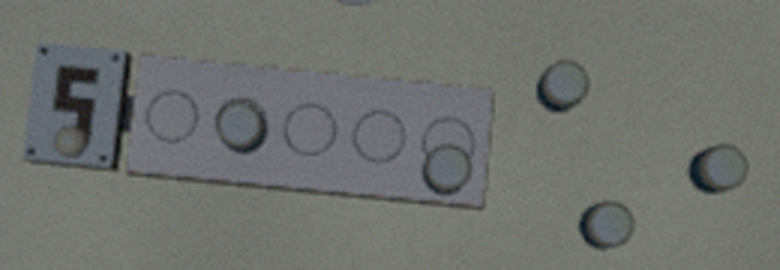

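View pics/s1.png

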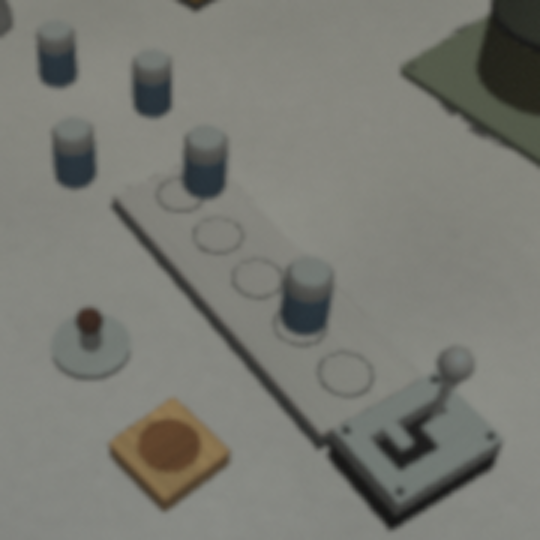

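Platform is down. Rings are now at crop px (172,117), (310,130), (379,136) and (448,143), and the knob is at (70,141). Next I'll refine the frame and check the knob.

```bash
python3 - <<'E'
from h import *
c=arm.read_camera("top")
f=lambda u,v:((u+.5)/3-.5+200,(v+.5)/3-.5+175)
print("knob",unit(cast(c,f(70,141),.111)))
for q in[(172,117),(310,130),(379,136),(448,143)]: p=cast(c,f(*q),.023); print(p[:2].round(4),unit(p).round(4))
print("rings",[unit(cast(c,q,.023)).round(4).tolist() for q in circles(c,(8.2,9.6),box=(240,190,370,250),k=6,p2=14)])
d=arm.read_camera("scene")
g=lambda u,v:((u+.5)/3-.5+265,(v+.5)/3-.5+110)
for q in[(346,374),(258,279),(218,236),(181,195)]: print("scene ring",unit(cast(d,g(*q),.023)).round(4))
print("scene knob",unit(cast(d,g(456,364),.111)).round(4))
for q,z in[((309,272),.099),((207,141),.099),((153,66),.076),((57,38),.076),((74,134),.076)]: print("scene cap",unit(cast(d,g(*q),z)).round(4))
E
```

```text
knob [-0.04468845  0.24250289]
[0.5528 0.1852] [-0.0009  0.1525]
[0.5352 0.034 ] [-0.0003  0.0002]
[ 0.5269 -0.0415] [ 0.0005 -0.0757]
[ 0.5176 -0.1169] [ 0.0002 -0.1517]
rings [[-0.0283, -0.1526], [-0.0024, 0.0772]]
scene ring [-0.0023  0.1503]
scene ring [-0.0018 -0.0014]
scene ring [-0.0014 -0.0776]
scene ring [-0.002  -0.1545]
scene knob [-0.0451  0.242 ]
scene cap [-0.0072  0.0706]
scene cap [-0.0299 -0.1461]
scene cap [-0.0652 -0.3156]
scene cap [ 0.0065 -0.4267]
scene cap [ 0.0773 -0.2585]
```

>>> step_arm(deltas=[{"translation": [-1,0.4,0],"angular": [0,0,0],"fingers": -1},{"translation": [-1,0.4,0],"angular": [0,0,0],"fingers": -1},{"translation": [-1,0.4,0],"angular": [0,0,0],"fingers": -1},{"translation": [-1,0.4,0],"angular": [0,0,0],"fingers": -1},{"translation": [-1,0.4,0],"angular": [0,0,0],"fingers": -1},{"translation": [-0.9,0.33,0],"angular": [0,0,0],"fingers": -1},{"translation": [0,0,0],"angular": [0,0,0],"fingers": -1},{"translation": [0,0,0.6],"angular": [0,0,0],"fingers": -1},{"translation": [0,0,0.6],"angular": [0,0,0],"fingers": -1},{"translation": [0,0,0.1],"angular": [0,0,0],"fingers": -1}])

```text
clock: 10.85
tcp_pos: [0.5358, 0.0999, 0.1477]
tool_rot: [-0.001, 0.751, 0.661, -0.001]
force: [0.4, -0.4, 1.5]
grip_width: 0.998
grip_force: 0.0
```

```bash
sed -i 's/^O=.*; YAW/O=np.array([.5344,.0328]); YAW/' h.py; python3 - <<'E'
from h import *
shift([*world(-.007,.070),.048])
E
```

```text
t 10.85 tcp [0.5358 0.0999 0.1477] F [ 0.4 -0.4  1.5] w 0.998
unit [-0.0067  0.0668] shift [ 0.07 -0.    1.99] turn [-0.03  0.01 -0.08]
```

>>> step_arm(deltas=[{"translation": [0.07,0,0.5],"angular": [0,0,-0.08],"fingers": -1},{"translation": [0,0,0.6],"angular": [0,0,0],"fingers": -1},{"translation": [0,0,0.6],"angular": [0,0,0],"fingers": -1},{"translation": [0,0,0.29],"angular": [0,0,0],"fingers": -0.8},{"translation": [0,0,0],"angular": [0,0,0],"fingers": -0.5},{"translation": [0,0,0],"angular": [0,0,0],"fingers": -0.2},{"translation": [0,0,0],"angular": [0,0,0],"fingers": 0.2},{"translation": [0,0,0],"angular": [0,0,0],"fingers": 0.5},{"translation": [0,0,0],"angular": [0,0,0],"fingers": 0.5}], grip_force=30)

```text
clock: 11.98
tcp_pos: [0.5373, 0.1036, 0.0496]
tool_rot: [0.0, 0.748, 0.663, 0.001]
force: [1.8, 0.3, 1.2]
grip_width: 0.58
grip_force: 33.0
```

```bash
python3 - <<'E'
from h import *
shift([*world(0,.076),.048])
E
```

```text
t 11.97 tcp [0.5373 0.1036 0.0496] F [1.8 0.3 1.2] w 0.58
unit [-0.0056  0.0707] shift [0.11 0.11 0.03] turn [ 0.01 -0.01  0.  ]
```

>>> step_arm(deltas=[{"translation": [0,0,-0.12],"angular": [0,0,0],"fingers": 0.5},{"translation": [0.06,0.06,0],"angular": [0,0,0],"fingers": 0.5},{"translation": [0.05,0.05,0],"angular": [0,0,0],"fingers": 0.5},{"translation": [0,0,0.06],"angular": [0,0,0],"fingers": 0.5},{"translation": [0,0,0.06],"angular": [0,0,0],"fingers": 0.5},{"translation": [0,0,0],"angular": [0,0,0],"fingers": 0.5},{"translation": [0,0,0],"angular": [0,0,0],"fingers": -0.25},{"translation": [0,0,0],"angular": [0,0,0],"fingers": -0.4},{"translation": [0,0,0],"angular": [0,0,0],"fingers": -0.9},{"translation": [0,0,0],"angular": [0,0,0],"fingers": -1}])

```text
clock: 13.22
tcp_pos: [0.543, 0.1083, 0.0493]
tool_rot: [-0.0, 0.748, 0.663, 0.0]
force: [-0.0, -0.4, 0.1]
grip_width: 0.999
grip_force: 0.0
```

>>> step_arm(deltas=[{"translation": [0,0,-0.3],"angular": [0,0,0],"fingers": -1},{"translation": [0,0,-0.8],"angular": [0,0,0],"fingers": -1},{"translation": [0,0,-0.9],"angular": [0,0,0],"fingers": -1},{"translation": [0,0,-0.4],"angular": [0,0,0],"fingers": -1},{"translation": [-0.8,0,0],"angular": [0,0,0],"fingers": -1},{"translation": [-1,-0.2,0],"angular": [0,0,0],"fingers": -1},{"translation": [-1,-0.2,0],"angular": [0,0,0],"fingers": -1},{"translation": [-1,-0.2,0],"angular": [0,0,0],"fingers": -1},{"translation": [-0.6,0,0],"angular": [0,0,0],"fingers": -1},{"translation": [0,0,0],"angular": [0,0,0],"fingers": -1}])

```text
clock: 14.48
tcp_pos: [0.4866, -0.1087, 0.1702]
tool_rot: [0.001, 0.749, 0.662, -0.0]
force: [0.4, 1.6, 0.4]
grip_width: 1.001
grip_force: 0.0
```

```bash
python3 - <<'E'
from h import *
shift([*world(-.033,-.146),.048])
c=arm.read_camera("scene"); cv2.imwrite("pics/s2.png",crop(c,265,110,445,290,3)[:,:,::-1])
E
```

```text
t 14.47 tcp [ 0.4866 -0.1087  0.1702] F [0.4 1.6 0.4] w 1.001
unit [-0.0306 -0.1462] shift [ 0.01 -0.05  2.44] turn [ 0.01  0.01 -0.04]
```

View pics/s2.png

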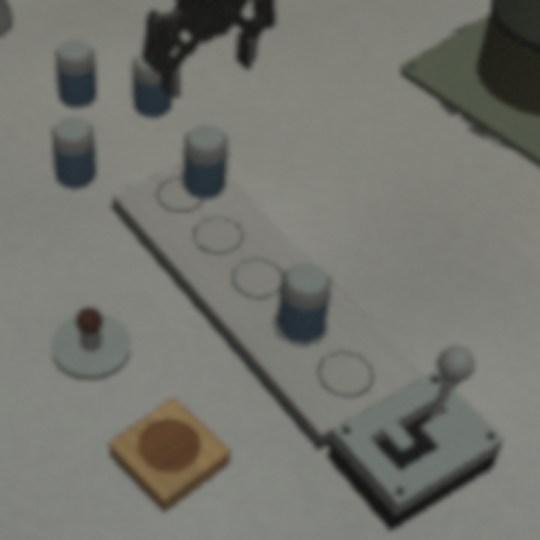

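Shaker A now stands on mark 2 (px 303,305). The far counter shaker has been knocked from (57,53) to (76,73) and is still upright. B is next.

>>> step_arm(deltas=[{"translation": [0,0,0.8],"angular": [0,0,0],"fingers": -1},{"translation": [0,0,0.9],"angular": [0,0,0],"fingers": -1},{"translation": [0,0,0.6],"angular": [0,0,0],"fingers": -1},{"translation": [0,0,0.13],"angular": [0,0,0],"fingers": -0.8},{"translation": [0,0,0],"angular": [0,0,0],"fingers": -0.5},{"translation": [0,0,0],"angular": [0,0,0],"fingers": -0.2},{"translation": [0,0,0],"angular": [0,0,0],"fingers": 0.2},{"translation": [0,0,0],"angular": [0,0,0],"fingers": 0.5},{"translation": [0,0,0],"angular": [0,0,0],"fingers": 0.5}])

```text
clock: 15.65
tcp_pos: [0.4873, -0.1065, 0.0481]
tool_rot: [0.0, 0.748, 0.663, 0.0]
force: [1.9, -0.0, 1.9]
grip_width: 0.577
grip_force: 32.0
```

```bash
python3 - <<'E'
from h import *
shift([*world(0,-.152),.048])
E
```

```text
t 15.65 tcp [ 0.4873 -0.1065  0.0481] F [ 1.9 -0.   1.9] w 0.577
unit [-0.0301 -0.144 ] shift [-0.16  0.6   0.  ] turn [ 0.01 -0.    0.  ]
```

>>> step_arm(deltas=[{"translation": [0,0,-0.12],"angular": [0,0,0],"fingers": 0.5},{"translation": [-0.06,0.2,0],"angular": [0,0,0],"fingers": 0.5},{"translation": [-0.06,0.2,0],"angular": [0,0,0],"fingers": 0.5},{"translation": [0,0.2,0],"angular": [0,0,0],"fingers": 0.5},{"translation": [0,0,0.06],"angular": [0,0,0],"fingers": 0.5},{"translation": [0,0,0.06],"angular": [0,0,0],"fingers": 0.5},{"translation": [0,0,0],"angular": [0,0,0],"fingers": 0.5},{"translation": [0,0,0],"angular": [0,0,0],"fingers": -0.25},{"translation": [0,0,0],"angular": [0,0,0],"fingers": -0.4},{"translation": [0,0,0],"angular": [0,0,0],"fingers": -1}])

```text
clock: 16.9
tcp_pos: [0.5159, -0.1161, 0.0478]
tool_rot: [-0.0, 0.748, 0.663, -0.0]
force: [0.6, 0.4, -0.5]
grip_width: 0.889
grip_force: 0.0
```

>>> step_arm(deltas=[{"translation": [0,0,0],"angular": [0,0,0],"fingers": -1},{"translation": [0,0,-0.3],"angular": [0,0,0],"fingers": -1},{"translation": [0,0,-0.8],"angular": [0,0,0],"fingers": -1},{"translation": [0,0,-0.9],"angular": [0,0,0],"fingers": -1},{"translation": [0.5,-0.4,-0.4],"angular": [0,0,0],"fingers": -1},{"translation": [1,-1,0],"angular": [0,0,0],"fingers": -1},{"translation": [1,-0.8,0],"angular": [0,0,0],"fingers": -1},{"translation": [0,0,0],"angular": [0,0,0],"fingers": -1}])

```text
clock: 17.9
tcp_pos: [0.4261, 0.0168, 0.1691]
tool_rot: [-0.0, 0.746, 0.666, 0.0]
force: [1.2, -1.5, -0.3]
grip_width: 0.996
grip_force: 0.0
```

```bash
python3 - <<'E'
from h import *
state()
c=arm.read_camera("top"); d=arm.read_camera("scene")
a=crop(c,260,190,460,260,4); b=crop(d,275,105,365,165,4); o=np.zeros((560,800,3),np.uint8); o[:280]=a; o[300:540,:360]=b
cv2.imwrite("pics/m3.png",cv2.convertScaleAbs(o,alpha=1.4)[:,:,::-1])
E
```

```text
t 17.9 tcp [0.4261 0.0168 0.1691] F [ 1.2 -1.5 -0.3] w 0.996
```

View pics/m3.png

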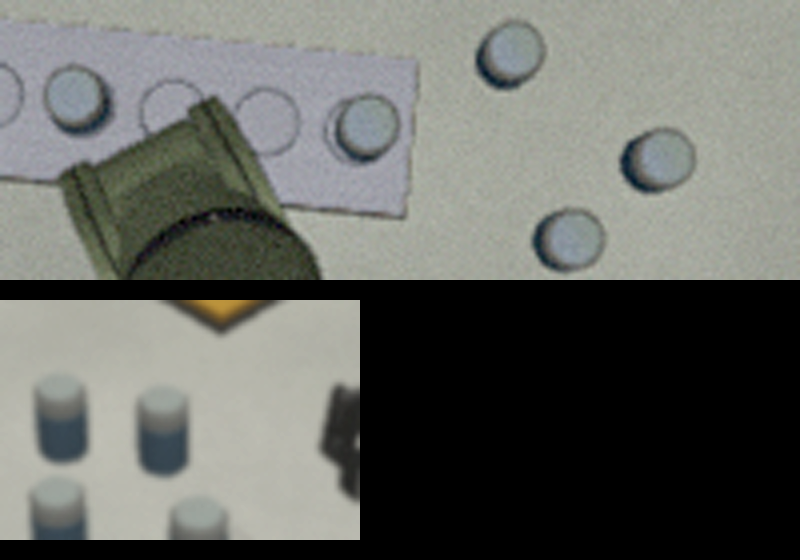

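```bash
python3 - <<'E'
from h import *
c=arm.read_camera("top"); d=arm.read_camera("scene")
T=dict(A=(75,97),B=(369,126),E=(516,51),D=(665,158),C=(575,238)); S=dict(B=(199,211),E=(58,192),D=(61,88),C=(163,100))
ft=lambda q:((q[0]+.5)/4-.5+260,(q[1]+.5)/4-.5+190); fs=lambda q:((q[0]+.5)/4-.5+275,(q[1]+.5)/4-.5+105)
for n in T:
    z=.099 if n in"AB" else .076
    print(n,"top",unit(cast(c,ft(T[n]),z)).round(4),end=" ")
    if n in S:
        print("scene",unit(cast(d,fs(S[n]),z)).round(4),end=" ")
        P=[k["K"]@np.c_[k["R"],k["t"]] for k in(c,d)]
        X4=cv2.triangulatePoints(P[0],P[1],np.array(ft(T[n])),np.array(fs(S[n]))).ravel(); X3=X4[:3]/X4[3]; print("tri",unit(X3).round(4),X3[2].round(4),end="")
    print()
for q in [(268,122),(357,132)]: print("ring",unit(cast(c,ft(q),.023)).round(4))
E
```

```text
A top [-0.0014  0.076 ] 
B top [-0.0016 -0.1558] scene [-0.0009 -0.1587] tri [-0.001  -0.1563] 0.1004
E top [ 0.0722 -0.2686] scene [ 0.0745 -0.2656] tri [ 0.0727 -0.269 ] 0.0727
D top [-0.0016 -0.3931] scene [ 0.0007 -0.3907] tri [-0.0012 -0.3938] 0.0732
C top [-0.0717 -0.3268] scene [-0.0697 -0.3253] tri [-0.0714 -0.3273] 0.0739
ring [ 0.0013 -0.0768]
ring [ 0.0002 -0.1503]
```

>>> step_arm(deltas=[{"translation": [-0.8,0.1,0],"angular": [0,0,0],"fingers": -1},{"translation": [-1,0.1,0],"angular": [0,0,0],"fingers": -1},{"translation": [-1,0.1,0],"angular": [0,0,0],"fingers": -1},{"translation": [-1,0.1,0],"angular": [0,0,0],"fingers": -1},{"translation": [-1,0.1,0],"angular": [0,0,0],"fingers": -1},{"translation": [-0.7,0.1,0],"angular": [0,0,0],"fingers": -1},{"translation": [-0.44,0.09,0],"angular": [0,0,0],"fingers": -1},{"translation": [0,0,0],"angular": [0,0,0],"fingers": -1}])

```text
clock: 19.1
tcp_pos: [0.4255, -0.288, 0.1675]
tool_rot: [-0.0, 0.75, 0.662, -0.0]
force: [0.2, 1.0, 0.2]
grip_width: 0.998
grip_force: 0.0
```

```bash
python3 - <<'E'
from h import *
shift([*world(-.0712,-.327),.025])
E
```

```text
t 19.1 tcp [ 0.4255 -0.288   0.1675] F [0.2 1.  0.2] w 0.998
unit [-0.0697 -0.3315] shift [ 0.09 -0.03  2.85] turn [-0.    0.   -0.05]
```

>>> step_arm(deltas=[{"translation": [0.09,-0.03,0.5],"angular": [0,0,-0.05],"fingers": -1},{"translation": [0,0,0.9],"angular": [0,0,0],"fingers": -1},{"translation": [0,0,0.8],"angular": [0,0,0],"fingers": -1},{"translation": [0,0,0.5],"angular": [0,0,0],"fingers": -0.8},{"translation": [0,0,0.15],"angular": [0,0,0],"fingers": -0.5},{"translation": [0,0,0],"angular": [0,0,0],"fingers": -0.2},{"translation": [0,0,0],"angular": [0,0,0],"fingers": 0.2},{"translation": [0,0,0],"angular": [0,0,0],"fingers": 0.5},{"translation": [0,0,0],"angular": [0,0,0],"fingers": 0.5}])

```text
clock: 20.23
tcp_pos: [0.4256, -0.2812, 0.0259]
tool_rot: [0.0, 0.747, 0.665, 0.0]
force: [-1.8, -0.2, 7.1]
grip_width: 0.579
grip_force: 31.9
```

```bash
python3 - <<'E'
from h import *
shift([*world(0,.152),.048])
E
```

```text
t 20.23 tcp [ 0.4256 -0.2812  0.0259] F [-1.8 -0.2  7.1] w 0.579
unit [-0.0704 -0.3247] shift [ 9.53  1.45 -0.44] turn [0.01 0.   0.05]
```

>>> step_arm(deltas=[{"translation": [0,0,-0.3],"angular": [0,0,0],"fingers": 0.5},{"translation": [0,0,-0.8],"angular": [0,0,0],"fingers": 0.5},{"translation": [0,0,-0.9],"angular": [0,0,0],"fingers": 0.5},{"translation": [0.4,0,-0.7],"angular": [0,0,0],"fingers": 0.5},{"translation": [0.8,0,-0.3],"angular": [0,0,0],"fingers": 0.5},{"translation": [1,0.1,0],"angular": [0,0,0],"fingers": 0.5},{"translation": [1,0.1,0],"angular": [0,0,0],"fingers": 0.5},{"translation": [1,0.2,0],"angular": [0,0,0],"fingers": 0.5},{"translation": [1,0.2,0],"angular": [0,0,0],"fingers": 0.5},{"translation": [1,0.2,0],"angular": [0,0,0],"fingers": 0.5}])

```text
clock: 21.48
tcp_pos: [0.501, 0.0241, 0.1764]
tool_rot: [0.0, 0.747, 0.665, 0.0]
force: [1.1, -1.0, -2.3]
grip_width: 0.578
grip_force: 32.1
```

>>> step_arm(deltas=[{"translation": [1,0.2,0],"angular": [0,0,0],"fingers": 0.5},{"translation": [1,0.2,0],"angular": [0,0,0],"fingers": 0.5},{"translation": [0.7,0.2,0],"angular": [0,0,0],"fingers": 0.5},{"translation": [0.4,0.05,0],"angular": [0,0,0],"fingers": 0.5},{"translation": [0.2,0,0],"angular": [0,0,0],"fingers": 0.5},{"translation": [0,0,0],"angular": [0,0,0],"fingers": 0.5},{"translation": [0,0,0],"angular": [0,0,0],"fingers": 0.5}])

```text
clock: 22.35
tcp_pos: [0.5521, 0.1815, 0.1756]
tool_rot: [0.0, 0.747, 0.665, -0.0]
force: [1.2, 0.1, -2.3]
grip_width: 0.578
grip_force: 32.1
```

```bash
python3 - <<'E'
from h import *
shift([*world(0,.154),.049])
E
```

```text
t 22.35 tcp [0.5521 0.1815 0.1756] F [ 1.2  0.1 -2.3] w 0.578
unit [-0.0002  0.1497] shift [0.09 0.   2.53] turn [0.   0.   0.04]
```

>>> step_arm(deltas=[{"translation": [0.09,0,0.5],"angular": [0,0,0],"fingers": 0.5},{"translation": [0,0,0.8],"angular": [0,0,0],"fingers": 0.5},{"translation": [0,0,0.7],"angular": [0,0,0],"fingers": 0.5},{"translation": [0,0,0.35],"angular": [0,0,0],"fingers": 0.5},{"translation": [0,0,0.12],"angular": [0,0,0],"fingers": 0.5},{"translation": [0,0,0.06],"angular": [0,0,0],"fingers": 0.5},{"translation": [0,0,0],"angular": [0,0,0],"fingers": 0.5}])

```text
clock: 23.22
tcp_pos: [0.553, 0.1871, 0.0496]
tool_rot: [0.0, 0.747, 0.665, 0.001]
force: [-0.4, -1.3, 0.6]
grip_width: 0.578
grip_force: 32.3
```

>>> step_arm(deltas=[{"translation": [0,0,0],"angular": [0,0,0],"fingers": -0.22},{"translation": [0,0,0],"angular": [0,0,0],"fingers": -0.4},{"translation": [0,0,0],"angular": [0,0,0],"fingers": -1},{"translation": [0,0,0],"angular": [0,0,0],"fingers": -1},{"translation": [0,0,-0.3],"angular": [0,0,0],"fingers": -1},{"translation": [0,0,-0.8],"angular": [0,0,0],"fingers": -1},{"translation": [0,0,-0.9],"angular": [0,0,0],"fingers": -1},{"translation": [0,0,-0.4],"angular": [0,0,0],"fingers": -1}])

```text
clock: 24.22
tcp_pos: [0.5532, 0.1873, 0.1722]
tool_rot: [0.0, 0.747, 0.665, 0.002]
force: [0.2, -1.3, -0.7]
grip_width: 1.003
grip_force: 0.0
```

>>> step_arm(deltas=[{"translation": [-0.8,0,0],"angular": [0,0,0],"fingers": -1},{"translation": [-1,0,0],"angular": [0,0,0],"fingers": -1},{"translation": [-1,0,0],"angular": [0,0,0],"fingers": -1},{"translation": [-1,0,0],"angular": [0,0,0],"fingers": -1},{"translation": [-1,0,0],"angular": [0,0,0],"fingers": -1},{"translation": [-1,0,0],"angular": [0,0,0],"fingers": -1},{"translation": [-1,0,0],"angular": [0,0,0],"fingers": -1},{"translation": [-1,0,0],"angular": [0,0,0],"fingers": -1},{"translation": [-1,0,0],"angular": [0,0,0],"fingers": -1},{"translation": [-1,0,0],"angular": [0,0,0],"fingers": -1}])

```text
clock: 25.48
tcp_pos: [0.4959, -0.3014, 0.1699]
tool_rot: [0.0, 0.747, 0.665, 0.0]
force: [0.2, 0.9, -0.2]
grip_width: 1.0
grip_force: 0.0
```

>>> step_arm(deltas=[{"translation": [-0.8,0,0],"angular": [0,0,0],"fingers": -1},{"translation": [-0.3,0,0],"angular": [0,0,0],"fingers": -1},{"translation": [0,0,0],"angular": [0,0,0],"fingers": -1},{"translation": [0,0,0],"angular": [0,0,0],"fingers": -1}])

```text
clock: 25.98
tcp_pos: [0.4905, -0.3529, 0.1692]
tool_rot: [-0.0, 0.746, 0.666, 0.0]
force: [-0.1, 0.7, 0.0]
grip_width: 1.001
grip_force: 0.0
```

```bash
python3 - <<'E'
from h import *
shift([*world(-.0012,-.3938),.025])
E
```

```text
t 25.98 tcp [ 0.4905 -0.3529  0.1692] F [-0.1  0.7  0. ] w 1.001
unit [ 0.0025 -0.3882] shift [-0.11 -0.08  2.88] turn [ 0.   -0.01  0.07]
```

>>> step_arm(deltas=[{"translation": [-0.11,-0.08,0.5],"angular": [0,0,0.07],"fingers": -1},{"translation": [0,0,0.9],"angular": [0,0,0],"fingers": -1},{"translation": [0,0,0.8],"angular": [0,0,0],"fingers": -1},{"translation": [0,0,0.5],"angular": [0,0,0],"fingers": -0.8},{"translation": [0,0,0.18],"angular": [0,0,0],"fingers": -0.5},{"translation": [0,0,0],"angular": [0,0,0],"fingers": -0.2},{"translation": [0,0,0],"angular": [0,0,0],"fingers": 0.2},{"translation": [0,0,0],"angular": [0,0,0],"fingers": 0.5},{"translation": [0,0,0],"angular": [0,0,0],"fingers": 0.5}])

```text
clock: 27.1
tcp_pos: [0.4855, -0.3595, 0.0255]
tool_rot: [0.0, 0.749, 0.663, 0.0]
force: [-1.0, 0.5, 7.8]
grip_width: 0.574
grip_force: 31.7
```

```bash
python3 - <<'E'
from h import *
shift([*world(0,0),.048])
E
```

```text
t 27.1 tcp [ 0.4855 -0.3595  0.0255] F [-1.   0.5  7.8] w 0.574
unit [-0.0015 -0.3953] shift [ 7.91  0.02 -0.45] turn [ 0.01  0.   -0.02]
```

>>> step_arm(deltas=[{"translation": [0,0,-0.3],"angular": [0,0,0],"fingers": 0.5},{"translation": [0,0,-0.8],"angular": [0,0,0],"fingers": 0.5},{"translation": [0,0,-0.9],"angular": [0,0,0],"fingers": 0.5},{"translation": [0.4,0,-0.7],"angular": [0,0,0],"fingers": 0.5},{"translation": [0.8,0,-0.3],"angular": [0,0,0],"fingers": 0.5},{"translation": [1,0,0],"angular": [0,0,0],"fingers": 0.5},{"translation": [1,0,0],"angular": [0,0,0],"fingers": 0.5},{"translation": [1,0,0],"angular": [0,0,0],"fingers": 0.5},{"translation": [1,0.02,0],"angular": [0,0,0],"fingers": 0.5},{"translation": [1,0,0],"angular": [0,0,0],"fingers": 0.5}])

```text
clock: 28.35
tcp_pos: [0.524, -0.0502, 0.1758]
tool_rot: [0.0, 0.749, 0.663, 0.0]
force: [0.1, -0.1, -1.4]
grip_width: 0.577
grip_force: 31.7
```

>>> step_arm(deltas=[{"translation": [0.9,0,0],"angular": [0,0,0],"fingers": 0.5},{"translation": [0.5,0,0],"angular": [0,0,0],"fingers": 0.5},{"translation": [0.28,0,0],"angular": [0,0,0],"fingers": 0.5},{"translation": [0,0,0],"angular": [0,0,0],"fingers": 0.5},{"translation": [0,0,0],"angular": [0,0,0],"fingers": 0.5}])

```text
clock: 28.98
tcp_pos: [0.534, 0.0303, 0.175]
tool_rot: [0.0, 0.749, 0.662, -0.0]
force: [0.1, 0.2, -1.5]
grip_width: 0.579
grip_force: 31.7
```

```bash
python3 - <<'E'
from h import *
shift([*world(0,-.0015),.049])
E
```

```text
t 28.98 tcp [0.534  0.0303 0.175 ] F [ 0.1  0.2 -1.5] w 0.579
unit [-0.0001 -0.0025] shift [0.02 0.   2.52] turn [ 0.    0.01 -0.03]
```

>>> step_arm(deltas=[{"translation": [0.02,0,0.5],"angular": [0,0,0],"fingers": 0.5},{"translation": [0,0,0.8],"angular": [0,0,0],"fingers": 0.5},{"translation": [0,0,0.7],"angular": [0,0,0],"fingers": 0.5},{"translation": [0,0,0.35],"angular": [0,0,0],"fingers": 0.5},{"translation": [0,0,0.12],"angular": [0,0,0],"fingers": 0.5},{"translation": [0,0,0.05],"angular": [0,0,0],"fingers": 0.5},{"translation": [0,0,0],"angular": [0,0,0],"fingers": 0.5}])

```text
clock: 29.85
tcp_pos: [0.5344, 0.0324, 0.0494]
tool_rot: [0.0, 0.749, 0.663, 0.0]
force: [-0.5, -0.2, -1.5]
grip_width: 0.576
grip_force: 31.8
```

>>> step_arm(deltas=[{"translation": [0,0,0],"angular": [0,0,0],"fingers": -0.22},{"translation": [0,0,0],"angular": [0,0,0],"fingers": -0.4},{"translation": [0,0,0],"angular": [0,0,0],"fingers": -1},{"translation": [0,0,0],"angular": [0,0,0],"fingers": -1},{"translation": [0,0,-0.3],"angular": [0,0,0],"fingers": -1},{"translation": [0,0,-0.8],"angular": [0,0,0],"fingers": -1},{"translation": [0,0,-0.9],"angular": [0,0,0],"fingers": -1},{"translation": [0,0,-0.4],"angular": [0,0,0],"fingers": -1}])

```text
clock: 30.85
tcp_pos: [0.5346, 0.0327, 0.172]
tool_rot: [0.001, 0.749, 0.663, 0.001]
force: [0.5, -0.2, -0.6]
grip_width: 0.999
grip_force: 0.0
```

>>> step_arm(deltas=[{"translation": [-0.6,0.1,0],"angular": [0,0,0],"fingers": -1},{"translation": [-1,0.3,0],"angular": [0,0,0],"fingers": -1},{"translation": [-1,0.3,0],"angular": [0,0,0],"fingers": -1},{"translation": [-1,0.3,0],"angular": [0,0,0],"fingers": -1},{"translation": [-1,0.3,0],"angular": [0,0,0],"fingers": -1},{"translation": [-0.5,0.15,0],"angular": [0,0,0],"fingers": -1},{"translation": [-0.25,0,0],"angular": [0,0,0],"fingers": -1},{"translation": [0,0,0],"angular": [0,0,0],"fingers": -1},{"translation": [0,0,0],"angular": [0,0,0],"fingers": -1}])

```text
clock: 31.98
tcp_pos: [0.5738, -0.2403, 0.1692]
tool_rot: [-0.0, 0.748, 0.663, 0.0]
force: [-0.9, -0.0, 0.3]
grip_width: 1.003
grip_force: 0.0
```

```bash
python3 - <<'E'
from h import *
shift([*world(.0727,-.269),.025])
E
```

```text
t 31.98 tcp [ 0.5738 -0.2403  0.1692] F [-0.9 -0.   0.3] w 1.003
unit [ 0.0719 -0.2664] shift [-0.05  0.02  2.88] turn [ 0.   -0.01 -0.  ]
```

>>> step_arm(deltas=[{"translation": [-0.05,0.02,0.5],"angular": [0,0,0],"fingers": -1},{"translation": [0,0,0.9],"angular": [0,0,0],"fingers": -1},{"translation": [0,0,0.8],"angular": [0,0,0],"fingers": -1},{"translation": [0,0,0.5],"angular": [0,0,0],"fingers": -0.8},{"translation": [0,0,0.18],"angular": [0,0,0],"fingers": -0.5},{"translation": [0,0,0],"angular": [0,0,0],"fingers": -0.2},{"translation": [0,0,0],"angular": [0,0,0],"fingers": 0.2},{"translation": [0,0,0],"angular": [0,0,0],"fingers": 0.5},{"translation": [0,0,0],"angular": [0,0,0],"fingers": 0.5}])

```text
clock: 33.1
tcp_pos: [0.5747, -0.2444, 0.0255]
tool_rot: [0.0, 0.749, 0.663, 0.0]
force: [-1.2, -0.3, 6.8]
grip_width: 0.582
grip_force: 31.7
```

```bash
python3 - <<'E'
from h import *
shift([*world(0,-.076),.048])
E
```

```text
t 33.1 tcp [ 0.5747 -0.2444  0.0255] F [-1.2 -0.3  6.8] w 0.582
unit [ 0.0732 -0.2704] shift [ 3.89 -1.47 -0.45] turn [ 0.01  0.   -0.02]
```

>>> step_arm(deltas=[{"translation": [0,0,-0.3],"angular": [0,0,0],"fingers": 0.5},{"translation": [0,0,-0.8],"angular": [0,0,0],"fingers": 0.5},{"translation": [0,0,-0.9],"angular": [0,0,0],"fingers": 0.5},{"translation": [0,-0.2,-0.7],"angular": [0,0,0],"fingers": 0.5},{"translation": [0.6,-0.3,-0.3],"angular": [0,0,0],"fingers": 0.5},{"translation": [0.9,-0.4,0],"angular": [0,0,0],"fingers": 0.5},{"translation": [0.9,-0.3,0],"angular": [0,0,0],"fingers": 0.5},{"translation": [0.8,-0.17,0],"angular": [0,0,0],"fingers": 0.5},{"translation": [0.5,-0.1,0],"angular": [0,0,0],"fingers": 0.5},{"translation": [0.16,0,0],"angular": [0,0,0],"fingers": 0.5}])

```text
clock: 34.35
tcp_pos: [0.5249, -0.0424, 0.1757]
tool_rot: [0.0, 0.748, 0.664, 0.0]
force: [0.1, 0.3, -2.4]
grip_width: 0.576
grip_force: 31.8
```

>>> step_arm(deltas=[{"translation": [0,0,0],"angular": [0,0,0],"fingers": 0.5},{"translation": [0,0,0],"angular": [0,0,0],"fingers": 0.5}])

```text
clock: 34.6
tcp_pos: [0.5248, -0.045, 0.1749]
tool_rot: [0.0, 0.749, 0.662, -0.0]
force: [-0.3, -0.2, -1.3]
grip_width: 0.575
grip_force: 31.8
```

```bash
python3 - <<'E'
from h import *
shift([*world(0,-.0774),.049])
E
```

```text
t 34.6 tcp [ 0.5248 -0.045   0.1749] F [-0.3 -0.2 -1.3] w 0.575
unit [-0.0002 -0.0784] shift [0.02 0.   2.52] turn [-0.    0.   -0.03]
```

>>> step_arm(deltas=[{"translation": [0.02,0,0.5],"angular": [0,0,0],"fingers": 0.5},{"translation": [0,0,0.8],"angular": [0,0,0],"fingers": 0.5},{"translation": [0,0,0.7],"angular": [0,0,0],"fingers": 0.5},{"translation": [0,0,0.35],"angular": [0,0,0],"fingers": 0.5},{"translation": [0,0,0.12],"angular": [0,0,0],"fingers": 0.5},{"translation": [0,0,0.05],"angular": [0,0,0],"fingers": 0.5},{"translation": [0,0,0],"angular": [0,0,0],"fingers": 0.5}])

```text
clock: 35.48
tcp_pos: [0.5252, -0.0431, 0.0493]
tool_rot: [0.0, 0.749, 0.663, 0.0]
force: [0.7, -0.2, -1.1]
grip_width: 0.583
grip_force: 31.8
```

>>> step_arm(deltas=[{"translation": [0,0,0],"angular": [0,0,0],"fingers": -0.22},{"translation": [0,0,0],"angular": [0,0,0],"fingers": -0.4},{"translation": [0,0,0],"angular": [0,0,0],"fingers": -1},{"translation": [0,0,0],"angular": [0,0,0],"fingers": -1},{"translation": [0,0,-0.3],"angular": [0,0,0],"fingers": -1},{"translation": [0,0,-0.8],"angular": [0,0,0],"fingers": -1},{"translation": [0,0,-0.9],"angular": [0,0,0],"fingers": -1},{"translation": [0,0,-0.4],"angular": [0,0,0],"fingers": -1}])

```text
clock: 36.48
tcp_pos: [0.5254, -0.0428, 0.172]
tool_rot: [0.001, 0.749, 0.663, 0.001]
force: [-0.8, -0.2, -0.7]
grip_width: 0.997
grip_force: 0.0
```

>>> step_arm(deltas=[{"translation": [-0.7,-0.1,0],"angular": [0,0,0],"fingers": -1},{"translation": [-1,-0.2,0],"angular": [0,0,0],"fingers": -1},{"translation": [-1,-0.3,0],"angular": [0,0,0],"fingers": -1},{"translation": [-1,-0.3,0],"angular": [0,0,0],"fingers": -1},{"translation": [-1,-0.3,0],"angular": [0,0,0],"fingers": -1},{"translation": [-0.3,0,0],"angular": [0,0,0],"fingers": -1},{"translation": [0,0,0],"angular": [0,0,0],"fingers": -1}])

```text
clock: 37.35
tcp_pos: [0.4351, -0.284, 0.1693]
tool_rot: [0.0, 0.749, 0.662, 0.0]
force: [-0.4, 0.4, -0.5]
grip_width: 0.994
grip_force: 0.0
```

```bash
python3 - <<'E'
from h import *
shift([*world(0,-.152),.049])
c=arm.read_camera("top"); d=arm.read_camera("scene")
a=crop(c,230,190,390,250,5); b=crop(d,310,120,430,240,2); o=np.zeros((590,800,3),np.uint8); o[:300]=a; o[310:550,:240]=b
cv2.imwrite("pics/m4.png",cv2.convertScaleAbs(o,alpha=1.4)[:,:,::-1])
E
```

```text
t 37.35 tcp [ 0.4351 -0.284   0.1693] F [-0.4  0.4 -0.5] w 0.994
unit [-0.0607 -0.3264] shift [3.49 1.2  2.41] turn [ 0.01 -0.   -0.03]
```

View pics/m4.png

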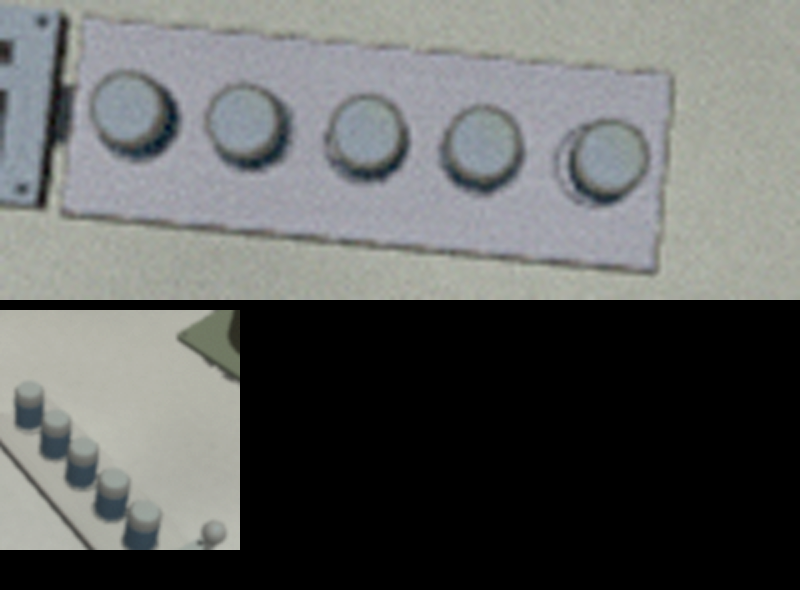

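All five stand upright, with caps at crop px (130,109), (246,121), (368,132), (484,141) and (608,157). The one on mark 5 sits visibly a bit outward.

```bash
python3 - <<'E'
from h import *
c=arm.read_camera("top"); d=arm.read_camera("scene")
ft=lambda q:((q[0]+.5)/5-.5+230,(q[1]+.5)/5-.5+190); fs=lambda q:((q[0]+.5)/2-.5+310,(q[1]+.5)/2-.5+120)
for q,s,y in zip([(130,109),(246,121),(368,132),(484,141),(608,157)],[(145,202),(113,170),(83,138),(56,111),(29,81)],(152,76,0,-76,-152)): print(y,(unit(cast(c,ft(q),.099))*1000-[0,y]).round(1),(unit(cast(d,fs(s),.099))*1000-[0,y]).round(1))
E
```

```text
152 [-0.6 -3.9] [6.1 4.7]
76 [-1.  -1.3] [8.  7.4]
0 [-0.4 -2.3] [7.5 6.3]
-76 [1.  0.7] [ 9.3 11.1]
-152 [-1.4 -1.7] [7.2 4.9]
```

```bash
python3 - <<'E'
from h import *
d=arm.read_camera("scene")
cv2.imwrite("pics/m5.png",cv2.convertScaleAbs(crop(d,308,142,408,242,6),alpha=1.5)[:,:,::-1])
E
```

```text
(no output)
```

View pics/m5.png

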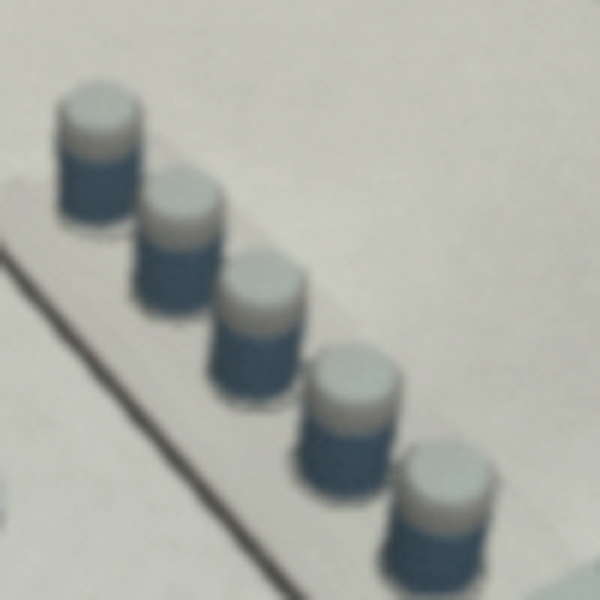

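The magnified scene view shows all upright, with cap tops at (99,107), (180,193), (262,276), (353,371) and (448,467).

```bash
python3 - <<'E'
from h import *
d=arm.read_camera("scene")
fs=lambda q:((q[0]+.5)/6-.5+308,(q[1]+.5)/6-.5+142)
for s,y in zip([(448,467),(353,371),(262,276),(180,193),(99,107)],(152,76,0,-76,-152)): print(y,(unit(cast(d,fs(s),.099))*1000-[0,y]).round(1))
E
```

```text
152 [3.  0.8]
76 [4.4 3.5]
0 [4.6 2.2]
-76 [5.9 5.2]
-152 [5.4 1.2]
```

>>> step_arm(deltas=[{"translation": [0.7,0,-0.1],"angular": [0,0,0],"fingers": -1},{"translation": [1,0,-0.1],"angular": [0,0,0],"fingers": -1},{"translation": [1,0,-0.1],"angular": [0,0,0],"fingers": -1},{"translation": [1,0,0],"angular": [0,0,0],"fingers": -1},{"translation": [1,0,0],"angular": [0,0,0],"fingers": -1},{"translation": [1,0,0],"angular": [0,0,0],"fingers": -1},{"translation": [1,0.1,0],"angular": [0,0,0],"fingers": -1},{"translation": [1,0.1,0],"angular": [0,0,0],"fingers": -1},{"translation": [1,0.1,0],"angular": [0,0,0],"fingers": -1},{"translation": [1,0,0],"angular": [0,0,0],"fingers": -1}])

```text
clock: 38.9
tcp_pos: [0.5087, 0.1981, 0.1839]
tool_rot: [-0.0, 0.749, 0.663, 0.0]
force: [1.3, -0.5, -0.7]
grip_width: 1.0
grip_force: 0.0
```

>>> step_arm(deltas=[{"translation": [1,0,0],"angular": [0,0,0],"fingers": -1},{"translation": [0.5,0,0],"angular": [0,0,0],"fingers": -1},{"translation": [0.18,0,0],"angular": [0,0,0],"fingers": -1},{"translation": [0,0,0],"angular": [0,0,0],"fingers": -1},{"translation": [0,0,0],"angular": [0,0,0],"fingers": -1}])

```text
clock: 39.52
tcp_pos: [0.5192, 0.278, 0.184]
tool_rot: [0.0, 0.749, 0.662, -0.0]
force: [0.3, 0.1, -0.6]
grip_width: 1.0
grip_force: 0.0
```

```bash
python3 - <<'E'
from h import *
shift([*world(-.0445,.242),.090])
E
```

```text
t 39.52 tcp [0.5192 0.278  0.184 ] F [ 0.3  0.1 -0.6] w 1.0
unit [-0.0445  0.2416] shift [ 0.01 -0.    1.88] turn [ 0.    0.   -0.03]
```

>>> step_arm(deltas=[{"translation": [0,0,0.6],"angular": [0,0,0],"fingers": -1},{"translation": [0,0,0.7],"angular": [0,0,0],"fingers": -1},{"translation": [0,0,0.5],"angular": [0,0,0],"fingers": -0.8},{"translation": [0,0,0.08],"angular": [0,0,0],"fingers": -0.3},{"translation": [0,0,0],"angular": [0,0,0],"fingers": 0},{"translation": [0,0,0],"angular": [0,0,0],"fingers": 0.3},{"translation": [0,0,0],"angular": [0,0,0],"fingers": 0.6},{"translation": [0,0,0],"angular": [0,0,0],"fingers": 1},{"translation": [0,0,0],"angular": [0,0,0],"fingers": 1},{"translation": [0,0,0],"angular": [0,0,0],"fingers": 1}], grip_force=40)

```text
clock: 40.78
tcp_pos: [0.5189, 0.2796, 0.0911]
tool_rot: [-0.0, 0.749, 0.663, 0.0]
force: [-3.4, 0.5, 7.4]
grip_width: 0.373
grip_force: 38.9
```

```bash
python3 - <<'E'
from h import *
shift([*world(0,.238),.094])
E
```

```text
t 40.77 tcp [0.5189 0.2796 0.0911] F [-3.4  0.5  7.4] w 0.373
unit [-0.0449  0.2431] shift [-0.1   0.9  -0.06] turn [ 0.   -0.01 -0.02]
```

>>> step_arm(deltas=[{"translation": [-0.08,0.03,0],"angular": [0,0,0],"fingers": 1},{"translation": [0,0.1,-0.01],"angular": [0,0,0],"fingers": 1},{"translation": [0,0.12,-0.01],"angular": [0,0,0],"fingers": 1},{"translation": [0,0.12,-0.01],"angular": [0,0,0],"fingers": 1},{"translation": [0,0.12,-0.01],"angular": [0,0,0],"fingers": 1},{"translation": [0,0.12,-0.01],"angular": [0,0,0],"fingers": 1},{"translation": [0,0.12,0],"angular": [0,0,0],"fingers": 1},{"translation": [0,0.1,0],"angular": [0,0,0],"fingers": 1},{"translation": [0,0.05,0],"angular": [0,0,0],"fingers": 1},{"translation": [0,0,0],"angular": [0,0,0],"fingers": 1}])

```text
clock: 42.02
tcp_pos: [0.5615, 0.2705, 0.0931]
tool_rot: [-0.001, 0.749, 0.663, -0.0]
force: [-6.5, 2.7, 0.7]
grip_width: 0.37
grip_force: 41.5
```

```bash
python3 - <<'E'
from h import *
shift([*world(0.001,.276),.094])
E
```

```text
t 42.02 tcp [0.5615 0.2705 0.0931] F [-6.5  2.7  0.7] w 0.37
unit [-0.0015  0.2392] shift [ 0.74  0.05 -0.02] turn [-0.01 -0.01 -0.01]
```

>>> step_arm(deltas=[{"translation": [0,0.06,0],"angular": [0,0,0],"fingers": 1},{"translation": [0.15,0,0],"angular": [0,0,0],"fingers": 1},{"translation": [0.15,0,0],"angular": [0,0,0],"fingers": 1},{"translation": [0.15,0,0],"angular": [0,0,0],"fingers": 1},{"translation": [0.15,0,0],"angular": [0,0,0],"fingers": 1},{"translation": [0.14,0,0],"angular": [0,0,0],"fingers": 1},{"translation": [0,0,0],"angular": [0,0,0],"fingers": 1}])

```text
clock: 42.9
tcp_pos: [0.569, 0.3065, 0.0928]
tool_rot: [-0.0, 0.749, 0.663, -0.0]
force: [-6.4, -1.7, 1.1]
grip_width: 0.372
grip_force: 41.7
```

```bash
python3 - <<'E'
from h import *
shift([*world(0.046,.276),.091])
E
```

```text
t 42.9 tcp [0.569  0.3065 0.0928] F [-6.4 -1.7  1.1] w 0.372
unit [0.0016 0.2759] shift [0.   0.89 0.04] turn [-0.01  0.   -0.01]
```

>>> step_arm(deltas=[{"translation": [0,0.05,0],"angular": [0,0,0],"fingers": 1},{"translation": [0,0.1,0],"angular": [0,0,0],"fingers": 1},{"translation": [0,0.12,0],"angular": [0,0,0],"fingers": 1},{"translation": [0,0.12,0.01],"angular": [0,0,0],"fingers": 1},{"translation": [0,0.12,0.01],"angular": [0,0,0],"fingers": 1},{"translation": [0,0.12,0.01],"angular": [0,0,0],"fingers": 1},{"translation": [0,0.12,0.01],"angular": [0,0,0],"fingers": 1},{"translation": [0,0.1,0],"angular": [0,0,0],"fingers": 1},{"translation": [0,0.05,0],"angular": [0,0,0],"fingers": 1},{"translation": [0,0,0],"angular": [0,0,0],"fingers": 1}])

```text
clock: 44.15
tcp_pos: [0.613, 0.3008, 0.0904]
tool_rot: [-0.001, 0.749, 0.663, -0.001]
force: [-9.3, -0.2, -2.4]
grip_width: 0.372
grip_force: 40.2
```

```bash
python3 - <<'E'
from h import *
shift([*world(0.046,.237),.091])
E
```

```text
t 44.15 tcp [0.613  0.3008 0.0904] F [-9.3 -0.2 -2.4] w 0.372
unit [0.0459 0.2755] shift [-0.77  0.   -0.01] turn [-0.04  0.01 -0.01]
```

>>> step_arm(deltas=[{"translation": [-0.15,0,0],"angular": [0,0,0],"fingers": 1},{"translation": [-0.15,0,0],"angular": [0,0,0],"fingers": 1},{"translation": [-0.15,0,0],"angular": [0,0,0],"fingers": 1},{"translation": [-0.15,0,0],"angular": [0,0,0],"fingers": 1},{"translation": [-0.15,0,0],"angular": [0,0,0],"fingers": 1},{"translation": [-0.05,0,0],"angular": [0,0,0],"fingers": 1},{"translation": [0,0,0],"angular": [0,0,0],"fingers": 1}])

```text
clock: 45.02
tcp_pos: [0.6085, 0.2615, 0.0907]
tool_rot: [-0.001, 0.749, 0.663, -0.0]
force: [-7.4, 3.1, -5.0]
grip_width: 0.369
grip_force: 40.5
```

```bash
python3 - <<'E'
from h import *
shift([*world(0.046,.237),.091])
E
```

```text
t 45.02 tcp [0.6085 0.2615 0.0907] F [-7.4  3.1 -5. ] w 0.369
unit [0.0462 0.236 ] shift [ 0.02 -0.   -0.01] turn [-0.02 -0.01 -0.02]
```

>>> step_arm(deltas=[{"translation": [0,0,0],"angular": [0,0,0],"fingers": 0},{"translation": [0,0,0],"angular": [0,0,0],"fingers": -1},{"translation": [0,0,0],"angular": [0,0,0],"fingers": -1},{"translation": [0,0,0],"angular": [0,0,0],"fingers": -1},{"translation": [0,0,-0.5],"angular": [0,0,0],"fingers": -1},{"translation": [0,0,-1],"angular": [0,0,0],"fingers": -1},{"translation": [0.2,0,-1],"angular": [0,0,0],"fingers": -1},{"translation": [1,-0.8,0],"angular": [0,0,0],"fingers": -1},{"translation": [1,-1,0],"angular": [0,0,0],"fingers": -1},{"translation": [1,-1,0],"angular": [0,0,0],"fingers": -1}])

```text
clock: 46.28
tcp_pos: [0.4995, 0.4241, 0.2155]
tool_rot: [-0.0, 0.749, 0.663, 0.0]
force: [0.1, 0.4, -0.1]
grip_width: 0.999
grip_force: 0.0
```

```bash
python3 - <<'E'
from h import *
state()
c=arm.read_camera("top"); d=arm.read_camera("scene")
a=crop(c,200,180,390,255,4); b=crop(d,305,135,445,285,2); o=np.zeros((600,760,3),np.uint8); o[:300]=a; o[300:600,:280]=b
cv2.imwrite("pics/m6.png",cv2.convertScaleAbs(o,alpha=1.4)[:,:,::-1])
E
```

```text
t 46.27 tcp [0.4995 0.4241 0.2155] F [ 0.1  0.4 -0.1] w 0.999
```

View pics/m6.png

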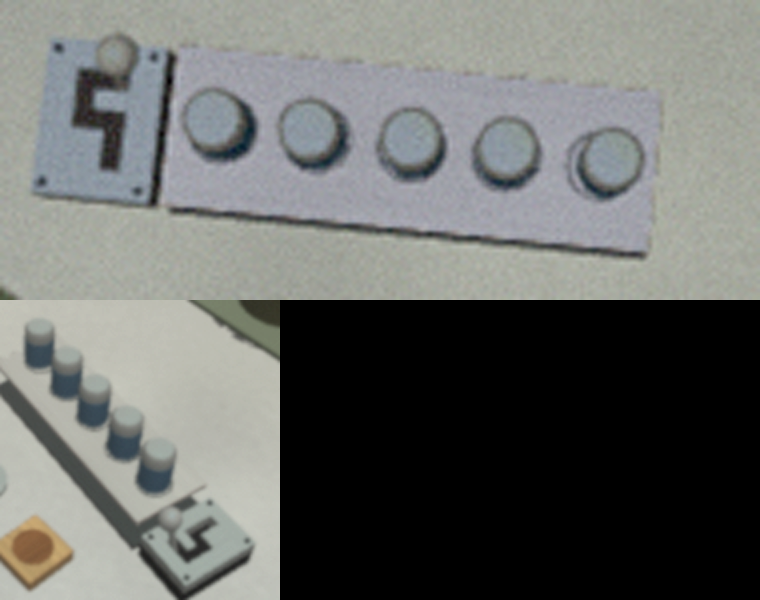

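```bash
python3 - <<'E'
from h import *
c=arm.read_camera("top"); d=arm.read_camera("scene")
ft=lambda q:((q[0]+.5)/4-.5+200,(q[1]+.5)/4-.5+180)
k=unit(cast(c,ft((117,56)),.111)); print("knob",k, "cross",(k[1]-.256)/.235)
for q,y in zip([(216,121),(311,132),(412,142),(507,150),(612,161)],(152,76,0,-76,-152)): print(y,(unit(cast(c,ft(q),.149))*1000-[0,y]).round(1))
# sub-pixel: bright-cap blob centroids in the top view
g=cv2.GaussianBlur(cv2.cvtColor(crop(c,200,180,390,255,8),cv2.COLOR_RGB2HSV)[...,0],(0,0),6)
m=cv2.inRange(cv2.GaussianBlur(crop(c,200,180,390,255,8),(0,0),4).astype(np.float32)@np.array([-1,0,1],np.float32),-255,255)
im=cv2.GaussianBlur(crop(d,305,135,445,285,8),(0,0),4).astype(int)
blue=((im[...,2]-im[...,0])>18).astype(np.uint8); n,L,S,C=cv2.connectedComponentsWithStats(blue)
for s,ce in zip(S[1:],C[1:]):
    if s[4]>800: print("blue",s.tolist(),ce.round(1))
E
```

```text
knob [0.04563032 0.23620096] cross -0.08425123077512073
152 [-1.7 -4.5]
76 [-3.  -1.4]
0 [-3.  -2.6]
-76 [-2.   0.9]
-152 [-2.6 -3.2]
blue [133, 190, 66, 62, 2496] [165.3 216.8]
blue [241, 304, 73, 72, 3179] [276.  340.7]
blue [350, 421, 71, 71, 3677] [384.5 454.9]
blue [470, 552, 80, 74, 4281] [509.5 587.8]
blue [586, 688, 91, 73, 4588] [630.1 723.1]
```

```bash
python3 - <<'E'
from h import *
d=arm.read_camera("scene"); P=[]
for thr in (14,18,22):
    im=cv2.GaussianBlur(crop(d,305,135,445,285,8),(0,0),4).astype(int)
    n,L,S,C=cv2.connectedComponentsWithStats(((im[...,2]-im[...,0])>thr).astype(np.uint8))
    u=[unit(cast(d,((s[0]+s[2]/2)/8-.5+305,ce[1]/8-.5+135),.095)) *1000 for s,ce in zip(S[1:],C[1:]) if 800<s[4]<9000][:5]
    u=np.array(u); u[:,1]-=[-152,-76,0,76,152][:len(u)]; print(thr,u.round(1).tolist())
E
```

```text
14 [[9.5, 9.8], [10.1, 14.8], [11.0, 12.6], [11.1, 15.4], [12.2, 12.8]]
18 [[5.4, 9.5], [7.8, 16.6], [9.2, 13.7], [8.2, 17.8], [9.8, 16.0]]Traceback (most recent call last):
  File "<stdin>", line 7, in <module>
IndexError: too many indices for array: array is 1-dimensional, but 2 were indexed
```

Lever is in the top slot (cross ≈ -0.084). Shaker B on mark 5 reads 3–4 mm outward in both views, so I'll nudge it inward.

>>> step_arm(deltas=[{"translation": [-0.8,0.1,-0.2],"angular": [0,0,0],"fingers": -1},{"translation": [-1,0.2,-0.2],"angular": [0,0,0],"fingers": -1},{"translation": [-1,0.2,0],"angular": [0,0,0],"fingers": -1},{"translation": [-1,0.2,0],"angular": [0,0,0],"fingers": -1},{"translation": [-1,0.2,0],"angular": [0,0,0],"fingers": -1},{"translation": [-1,0.2,0],"angular": [0,0,0],"fingers": -1},{"translation": [-1,0.2,0],"angular": [0,0,0],"fingers": -1},{"translation": [-1,0.2,0],"angular": [0,0,0],"fingers": -1},{"translation": [-1,0,0],"angular": [0,0,0],"fingers": -1},{"translation": [-1,0,0],"angular": [0,0,0],"fingers": -1}])

```text
clock: 47.78
tcp_pos: [0.5154, -0.076, 0.2354]
tool_rot: [0.0, 0.75, 0.662, -0.0]
force: [0.8, -0.2, 0.2]
grip_width: 1.0
grip_force: 0.0
```

>>> step_arm(deltas=[{"translation": [-0.6,0,0],"angular": [0,0,0],"fingers": -1},{"translation": [-0.2,0,0],"angular": [0,0,0],"fingers": -1},{"translation": [0,0,0],"angular": [0,0,0],"fingers": -1},{"translation": [0,0,0],"angular": [0,0,0],"fingers": -1}])

```text
clock: 48.28
tcp_pos: [0.5112, -0.1114, 0.2354]
tool_rot: [-0.0, 0.748, 0.663, 0.0]
force: [-0.2, -0.4, -0.6]
grip_width: 1.0
grip_force: 0.0
```

```bash
python3 - <<'E'
from h import *
shift([*world(0,-.156),.100])
E
```

```text
t 48.27 tcp [ 0.5112 -0.1114  0.2354] F [-0.2 -0.4 -0.6] w 1.0
unit [-0.0058 -0.146 ] shift [-0.2   0.12  2.71] turn [ 0.   -0.01 -0.  ]
```

>>> step_arm(deltas=[{"translation": [-0.2,0.12,0.3],"angular": [0,0,0],"fingers": -1},{"translation": [0,0,0.9],"angular": [0,0,0],"fingers": -1},{"translation": [0,0,0.8],"angular": [0,0,0],"fingers": -1},{"translation": [0,0,0.5],"angular": [0,0,0],"fingers": -1},{"translation": [0,0,0.2],"angular": [0,0,0],"fingers": -0.6},{"translation": [0,0,0],"angular": [0,0,0],"fingers": -0.3},{"translation": [0,0,0],"angular": [0,0,0],"fingers": 0},{"translation": [0,0,0],"angular": [0,0,0],"fingers": 0.4},{"translation": [0,0,0],"angular": [0,0,0],"fingers": 0.5}], grip_force=25)

```text
clock: 49.4
tcp_pos: [0.516, -0.1232, 0.1008]
tool_rot: [0.0, 0.749, 0.663, 0.0]
force: [0.6, -0.9, -0.1]
grip_width: 0.582
grip_force: 29.9
```

```bash
python3 - <<'E'
from h import *
shift([*world(0,-.152),.098])
E
```

```text
t 49.4 tcp [ 0.516  -0.1232  0.1008] F [ 0.6 -0.9 -0.1] w 0.582
unit [ 0.0004 -0.1571] shift [ 0.1  -0.01  0.06] turn [ 0.01 -0.   -0.02]
```

Gripped. I'll lift it slightly, shift 3.5 mm inward, set it down and retreat.

>>> step_arm(deltas=[{"translation": [0,0,-0.08],"angular": [0,0,0],"fingers": 0.5},{"translation": [0.07,0,0],"angular": [0,0,0],"fingers": 0.5},{"translation": [0,0,0],"angular": [0,0,0],"fingers": 0.5},{"translation": [0,0,0.05],"angular": [0,0,0],"fingers": 0.5},{"translation": [0,0,0.03],"angular": [0,0,0],"fingers": 0.5},{"translation": [0,0,0],"angular": [0,0,0],"fingers": 0.5},{"translation": [0,0,0],"angular": [0,0,0],"fingers": -0.22},{"translation": [0,0,0],"angular": [0,0,0],"fingers": -0.4},{"translation": [0,0,0],"angular": [0,0,0],"fingers": -1},{"translation": [0,0,0],"angular": [0,0,0],"fingers": -1}])

```text
clock: 50.65
tcp_pos: [0.5161, -0.1196, 0.1003]
tool_rot: [-0.0, 0.749, 0.663, 0.0]
force: [0.8, -0.5, -0.2]
grip_width: 1.006
grip_force: 0.0
```

>>> step_arm(deltas=[{"translation": [0,0,-0.3],"angular": [0,0,0],"fingers": -1},{"translation": [0,0,-0.8],"angular": [0,0,0],"fingers": -1},{"translation": [0,0,-0.9],"angular": [0,0,0],"fingers": -1},{"translation": [0,0,-0.6],"angular": [0,0,0],"fingers": -1},{"translation": [-0.8,-0.3,0],"angular": [0,0,0],"fingers": -1},{"translation": [-1,-0.3,0],"angular": [0,0,0],"fingers": -1},{"translation": [-1,-0.3,0],"angular": [0,0,0],"fingers": -1},{"translation": [-0.5,0,0],"angular": [0,0,0],"fingers": -1},{"translation": [0,0,0],"angular": [0,0,0],"fingers": -1}])

```text
clock: 51.78
tcp_pos: [0.4508, -0.2795, 0.231]
tool_rot: [0.0, 0.75, 0.662, -0.0]
force: [1.2, 0.5, -0.4]
grip_width: 0.999
grip_force: 0.0
```

```bash
python3 - <<'E'
from h import *
state()
c=arm.read_camera("top"); d=arm.read_camera("scene")
a=crop(c,200,180,390,255,4); b=crop(d,265,105,445,255,2); o=np.zeros((600,760,3),np.uint8); o[:300]=a; o[300:600,:360]=b
cv2.imwrite("pics/m7.png",cv2.convertScaleAbs(o,alpha=1.4)[:,:,::-1])
E
```

```text
t 51.77 tcp [ 0.4508 -0.2795  0.231 ] F [ 1.2  0.5 -0.4] w 0.999
```

View pics/m7.png

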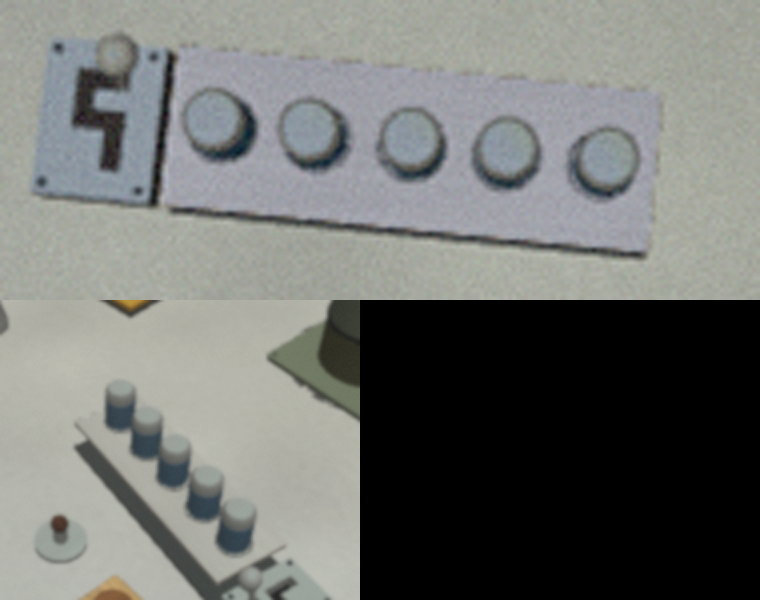

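The raised row is even. Caps are at crop px (216,121), (311,132), (412,142), (507,150) and (607,160), and the knob is in the top slot at (117,56). Handing in.

```bash
python3 -c "
from plant import arm; print(arm.hand_in())"
```

```text
the job is handed in; nothing more can be done
None
```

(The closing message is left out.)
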